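Hang the sample pot on the drip stand by its bail

ROBOT

A 6-joint arm with a two-finger parallel gripper is mounted at the origin on the work surface. World frame = base frame: x ahead of the robot, y to its left, z up, the work surface at z = 0. Lengths are in mm, angles in rad, forces in N, time in s.
With the tool pointing down it reaches from about 350 to 875 mm from the base axis. Payload 4.2 kg.
Tool frame: the origin (TCP) lies midway between the tips of the shut fingers; the grasp point (between the pads) lies 19 mm behind it; z points along the fingers, y is the direction in which the jaws open and shut (so a half turn about z gives the same grasp; the last joint's range is limited). The gripper opens to 85 mm and grips with 20 to 120 N. Pads are 22 mm wide; open, the fingers measure 114 mm over their backs; the gripper's body (76 mm by 85 mm) begins 54 mm behind the grasp point. The pads swing forward as they close: fully open they stand 13 mm farther back than shut.
Start: joints at [-1.048, 0.385, 0.008, 0, -1.194, -0.259], TCP at [162.986, -603.353, 197.012] pointing down, gripper open.
Joint ranges: [-3.14, 3.14], [-1.21, 2.06], [-1.07, 1.41], [-3.16, 2.05], [-2.99, -0.16], [-3.1, 3.1]. Speed limits (rad/s): [2.79, 2.79, 3.14, 3.14, 3.14, 3.14].

INTERFACE

Orientations are given as a unit quaternion [x, y, z, w].
In Python, from bench import arm gives the robot as it stands.
- The arm moves only by the tool send_rows, never from a script. Its arguments are lists of equal length, an entry for each row: "translation": the shift along the tool's x, y, z in mm, a list of three; "dr": the turn, a rotation vector about the tool's x, y, z in degrees, a list of three; "grip": the finger opening in mm, from 0 to 85.4. In form: {"translation": [[dx, dy, dz], ...], "dr": [[ax, ay, az], ...], "grip": [grip, ...]}. A call has exactly 5 rows; each row shifts and turns the commanded pose from where the row before left it, along the tool's axes as they then stand; what a row does not reach is not made up. A row lasts 1/8 s, in which the tool goes at most 62.5 mm and 10.7 degrees, less where a joint would pass 70% of its speed; a pose out of reach is approached as far as the arm can. A call with a gripper value outside its range is refused whole. The fingers move at their own pace and stop on an object; the grip force is fixed at half the most. Time passes only in rows, so rows that do not move let the fingers close, or fill a call up. It gives the time, the measured TCP pose, the force and the opening at its end, in the units of the state.
- arm.read_state(): the state, without advancing time (a new reading comes with each control period).
- arm.get_image(name): name is "scene" or "side" or "wrist"; returns the picture (420x560x3 uint8, red, green, blue); there is no depth.
- arm.camera_info(name): a dict with "fx", "fy", "cx", "cy" (pixels), "cam_to_world" (4x4, takes a point from camera to world coordinates). Camera axes: x right, y down, z forward; pixel columns grow to the right and rows downward; lengths in mm; the calibration is good to about 2 mm. A picture is of the moment at which its call begins: read the wrist's pose just before it. camera_info takes no time and is no camera call; for the wrist camera it gives the pose at the moment of the call.
- arm.job_done(): hands the job in, once; it reports no verdict.
Trained networks look in the newest picture that a camera, given by its name, has taken for a name from the list of things; names that differ only in an ending like _2 or _b are one class to them, and where a whole thing is asked for, a point or a joint stands for the part that bears it (a point fixed in the world has none). Each returns a list of dicts, best first, with "confidence" (0 to 1); they miss things now and then, are a little off and sometimes report something else, mostly with a low value. They report only what shows in the picture. A call takes as long as a camera call. They do not tell look-alikes from the thing itself.
- arm.search_frame(thing, camera): "xyz" ([x, y, z] in mm, in world coordinates, good to about 4 mm: the middle of the surface that is visible of it).
- arm.place_of(thing, camera): "xyz" ([x, y, z] in mm, in world coordinates, good to about 4 mm: a listed point, or the origin of a listed thing).
The state is a dict: "clock": time; "joints": joint angles; "joint_vel": joint speeds; "joint_efforts": joint torques, N m; "position": TCP position; "ee_rot": TCP orientation; "contact_force": force on the tool from outside, world axes, zero at the start; "wrist_torque": the same for the moment, N m; "gripper_width": finger opening in mm.
Only numpy, scipy, OpenCV 4.12 (cv2) and the standard library are available. Lean on these libraries where they do the work, as an engineer would, in place of code of your own. Each camera call takes 0.05 s, during which the arm holds its last target.

TASK

The wire bail of the steel sample pot has been left folded down against the pot. Swing the bail up until it stands upright while the pot stays standing on the bench, then lift the pot by the bail and hang it on the drip stand, with the bail's straight bar lying across both prongs of the hook and the pot hanging free and still. Do not drop the pot or tip it over, and leave the other things on the bench where they are.

Things in the scene. Friction and masses are not known exactly. Their poses are not given: they have to be found in the camera images.
- pot_center (a point): Centre of the loose, empty round steel sample pot, half-way up (45 mm over its underside). 90 mm tall, 110 mm across the rim, 100 mm across the foot, open on top. z is the pot's axis (up); y runs through the two hinge ears of the bail, 37 mm above this point; the bail is folded down on the -x side, which faces roughly towards the robot.
- pot: The same pot (0.25 to 0.5 kg) with its bail; origin at the centre of its underside, axes as above. Hinge line of the bail 82 mm above the origin. With the bail upright its bar is 157 mm above the origin and 67 mm above the rim.
- bail_bar (a point): Middle of the bail's straight top bar; y runs along the bar, z points from hinge line to bar. The bail is a square-cornered U of 6 mm slippery steel wire (friction 0.25: grip with 25 N or more to carry): bar 124 mm long, 75 mm from the hinge line. Folded, the bar hangs 18 to 27 mm below the hinge line, 13 to 17 mm off the pot's wall.
- bail (a joint): Angle of the bail, rad: 0 upright, positive folded to the pot's -x side, stop at 2.02; goes over to -1.4 on the far side. Hinge friction 0.02 N m: stays where left. Pushed level towards the pot it jams, and no finger fits behind it; it swings up when lifted from beneath and outside by a finger leaning 25 to 45 degrees, tip down, towards the pot and about 15 mm past the bar.
- hook_seat (a point): Where the middle of the bail's bar comes to lie on the drip stand: midway between two level prongs (8 mm round rods along x, centres 34 mm either side of this point along y), 217 mm above the bench. The prong tips turn up 20 mm to the -x side, their tops 13 mm above this point. The -x side is open and faces roughly towards the robot: the prongs pass between bar and rim from there.
- stand: The fixed drip stand; origin on the bench straight below hook_seat, same axes. White base plate 12 mm thick, 150 mm wide, from 65 mm at -x to 135 mm at +x; one 14 mm post at x = +105 mm carries a cross bar (top 227 mm above the bench) from which the two prongs come forward to -x, rising at most 12 mm from seat to cross bar.
- vial0: Bystander: white sample bottle with black cap, 38 mm across, 75 mm tall, loose; origin at the centre of its underside.
- vial1: Bystander: a second such sample bottle.
- beaker: Bystander: glass beaker, 70 mm across, 80 mm tall, loose; origin at the centre of its underside.
- dish: Bystander: white dish, 90 mm across, 18 mm tall, loose; origin at the centre of its underside.
- reagent: Bystander: amber glass bottle, 70 mm across, 140 mm tall, loose; origin at the centre of its underside.
- spatula: Bystander: spatula 180 mm long lying on the bench; origin at the middle of its underside.
There are look-alikes about, which are no part of the job. Leave any blue look-alike of the stand alone.

How it is judged (in metres and radians):
On the way, in this order (a step that is already met when the one before it is completed fails the run):
1. the bail stands upright (within 0.35 rad) while the pot stands on the bench (value of joint bail between -0.35 and 0.35 rad and height (world z) of pot_center below 0.055 m and angle between pot_center's own z axis and vertical below 0.1 rad), for 0.2 s.
2. the pot is lifted clear of the bench hanging from its bail (height (world z) of pot_center above 0.08 m and angle between pot_center's own z axis and vertical below 0.4 rad and value of joint bail between -0.6 and 0.6 rad and contact force between the fingers and pot above 1 N), for 0.2 s.
At the end, for the whole second after the job is handed in: The bail's bar lies level (within 0.12 rad) across both prongs of the hook, between the tips and the cross bar, its middle within 26 mm of midway between the prongs; the pot hangs from it clear of the bench, upright within 0.3 rad and nearly at rest (under 0.05 m/s) (x of bail_bar in the frame of hook_seat between -0.02 and 0.09 m and y of bail_bar in the frame of hook_seat between -0.026 and 0.026 m and z of bail_bar in the frame of hook_seat between -0.006 and 0.014 m and height (world z) of pot_center above 0.085 m and angle between pot_center's own z axis and vertical below 0.3 rad and angle between bail_bar's own y axis and vertical between 1.45 and 1.69 rad and linear speed of pot below 0.05 m/s and contact force between pot and stand above 1 N); the robot touches nothing.
It fails at once if the pot is tipped over (more than 0.7 rad) (angle between pot_center's own z axis and vertical above 0.7 rad).
It fails at once if the pot is dropped or slammed (faster than 1 m/s) (linear speed of pot above 1 m/s).
It fails at once if another thing on the bench is moved more than 40 mm (distance of any of vial0, vial1, beaker, dish, reagent, spatula from where it was at the start of the episode above 0.04 m).
It also fails if it takes over 72 s, if anything falls off the work surface, if the arm or the gripper's body presses on something with over 40 N, if the wrist force passes 120 N, or if a joint passes its speed limit or range.

## Working session

There is one attempt and no reset: what is moved stays moved. The work goes in short steps, Python scripts to look and compute and a tool call to move; the robot and the scene stay as the last step left them, time stands still between calls to the robot, and variables do not carry over. Pictures are saved under pics/ and viewed, and the job is handed in when it is done.

Besides the shell and the picture viewer there is one more tool, called after ">>>" as name(argument=value, ...) on one line, values as JSON. send_rows: Moves the arm, as the interface text tells. Its arguments: {"type":"object","properties":{"translation":{"type":"array"},"dr":{"type":"array"},"grip":{"type":"array"}},"required":["translation","dr","grip"]}

```bash
mkdir -p pics; ls
python3 - <<'E'
from bench import arm
import cv2
s=arm.read_state();print(s)
for c in ["scene","side","wrist"]:
    cv2.imwrite(f"pics/{c}0.png",arm.get_image(c)[:,:,::-1])
    i=arm.camera_info(c);print(c,i)
    for t in ["pot_center","bail_bar","hook_seat"]:
        print(t,[(round(d['confidence'],2),[round(v) for v in d['xyz']]) for d in arm.place_of(t,c)])
E
```

```text
pics
{'clock': 0.0, 'joints': array([-1.04841975e+00,  3.85588385e-01,  6.65846979e-03, -5.20389354e-04,
       -1.19401617e+00, -2.58610077e-01]), 'joint_vel': array([ 2.45468515e-03, -4.31740775e-04, -6.86961104e-05,  2.75660020e-04,
       -3.36773536e-04,  5.09950823e-04]), 'joint_efforts': array([ 1.23381811e-03, -3.92289197e+01,  1.88403726e+01,  4.18602660e+00,
       -4.60363590e-03, -1.86178134e-06]), 'position': array([ 162.80915418, -602.74756478,  195.91206232]), 'ee_rot': array([-1.31406033e-01,  9.91328019e-01,  1.08601650e-03, -1.85511362e-04]), 'contact_force': array([-0.0282148 ,  0.65249365,  0.73753328]), 'wrist_torque': array([-0.0254614 , -0.0022116 , -0.02093501]), 'gripper_width': 85.72941221640781}
scene {'fx': 500.83203052671337, 'fy': 500.83203052671337, 'cx': 282.0214671554899, 'cy': 209.19883131205765, 'cam_to_world': array([[-8.16192621e-01,  3.00189422e-01, -4.93675922e-01,
         1.13691672e+03],
       [ 5.77740830e-01,  4.33965119e-01, -6.91295746e-01,
         9.33313001e+02],
       [ 6.71845989e-03, -8.49447224e-01, -5.27630814e-01,
         8.72
[... 663 characters left out ...]
  1.25690944e+03],
       [ 0.00000000e+00,  0.00000000e+00,  0.00000000e+00,
         1.00000000e+00]])}
pot_center []
bail_bar []
hook_seat [(0.93, [162, 325, 217]), (0.61, [590, 187, 214])]
wrist {'fx': 307.54977706512665, 'fy': 307.54977706512665, 'cx': 278.41304728293176, 'cy': 205.41155459926202, 'cam_to_world': array([[-2.60952397e-01,  9.22747204e-01,  2.83622008e-01,
         8.97255598e+01],
       [ 9.65351642e-01,  2.49365387e-01,  7.68967505e-02,
        -6.23551145e+02],
       [ 2.30749648e-04,  2.93861363e-01, -9.55848025e-01,
         3.72546727e+02],
       [ 0.00000000e+00,  0.00000000e+00,  0.00000000e+00,
         1.00000000e+00]])}
pot_center []
bail_bar []
hook_seat []
```

View pics/scene0.png

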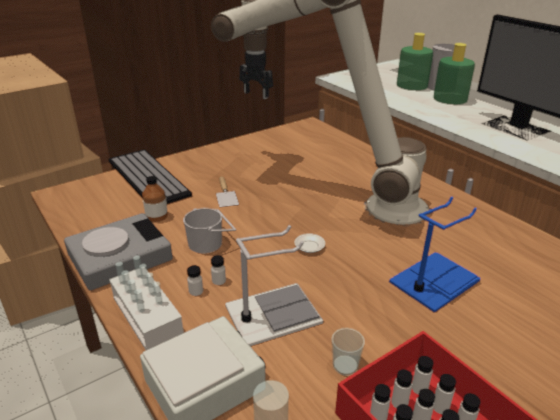

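View pics/side0.png

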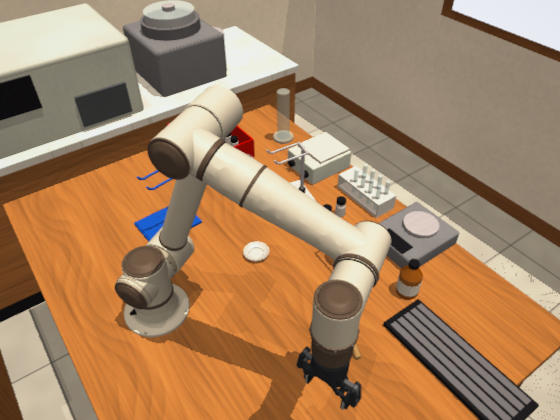

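View pics/wrist0.png

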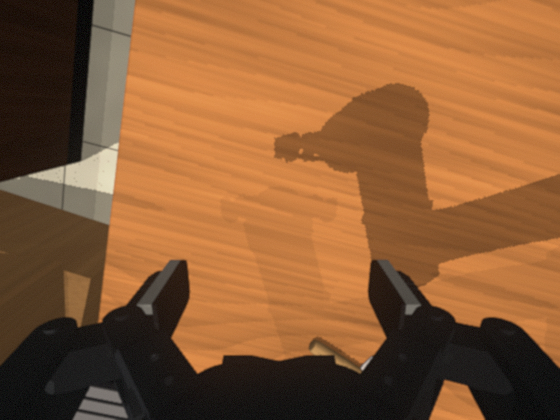

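The scene view shows the steel pot at about (205,230) with its bail sticking out to the right at (225,222). The white stand's base is at (272,315) and its prong tips at (290,230) and (325,245). The blue look-alike stand is at (435,250). The dish, two vials, reagent, beaker and spatula are also visible. The side view hides the pot behind the forearm.

Candidates:
- **Pot:** only (205,230).
- **Stand:** white (272,315) or blue (435,250). I choose white.

Next is a close crop of both.

Run:
```python
import cv2
im=cv2.imread("pics/scene0.png")
cv2.imwrite("pics/crop_pot.png",cv2.resize(im[190:265,165:265],None,fx=8,fy=8,interpolation=cv2.INTER_CUBIC))
cv2.imwrite("pics/crop_stand.png",cv2.resize(im[215:345,215:345],None,fx=4.5,fy=4.5,interpolation=cv2.INTER_CUBIC))
```

```text
(no output)
```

View pics/crop_pot.png

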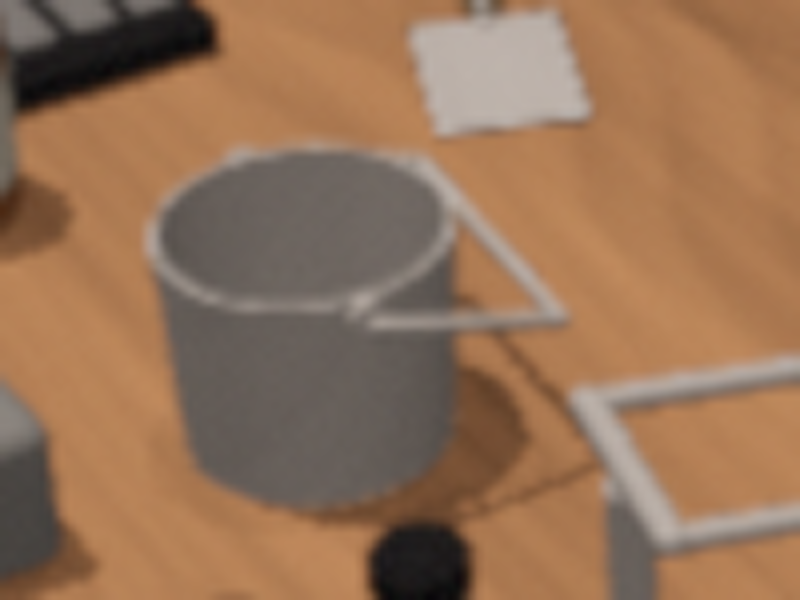

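View pics/crop_stand.png

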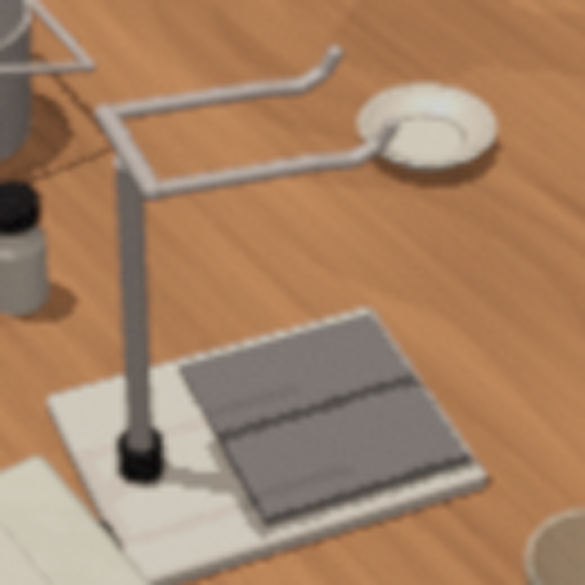

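```bash
cat > h.py <<'E'
import numpy as np
from bench import arm
def ray(cam,uv,info=None):
    i=info or arm.camera_info(cam);M=np.array(i['cam_to_world'])
    d=M[:3,:3]@np.array([(uv[0]-i['cx'])/i['fx'],(uv[1]-i['cy'])/i['fy'],1.0]);return M[:3,3],d
def atz(cam,uv,z,info=None):
    o,d=ray(cam,uv,info);return o+d*(z-o[2])/d[2]
def proj(cam,p,info=None):
    i=info or arm.camera_info(cam);M=np.linalg.inv(i['cam_to_world']);q=M[:3,:3]@np.array(p)+M[:3,3]
    return np.array([i['fx']*q[0]/q[2]+i['cx'],i['fy']*q[1]/q[2]+i['cy']])
E
python3 - <<'E'
from h import *
np.set_printoptions(precision=1,suppress=True)
P=lambda c,z:atz("scene",(165+c[0]/8,190+c[1]/8),z)
e1=P((362,312),82);e2=P((240,155),82)
print("ears",e1,e2,(e1+e2)/2,np.hypot(*(e1-e2)[:2]),"yaw y-axis",np.degrees(np.arctan2(*(e2-e1)[[1,0]])))
for z in(55,60,64):
    b1=P((563,319),z);b2=P((432,160),z);print("bar",z,b1,b2,np.hypot(*(b1-b2)[:2]),np.degrees(np.arctan2(*(b2-b1)[[1,0]])))
# rim centre: ellipse bounds
print("rim L,R",P((150,235),90),P((457,235),90))
S=lambda c,z:atz("scene",(215+c[0]/4.5,215+c[1]/4.5),z)
for c in [(485,478),(370,310),(48,400),(150,580)]: print("plate",S(c,12))
for c in [(105,110),(150,188)]: print("cross",S(c,223))
for c in [(305,83),(362,155)]: print("bend",S(c,213))
for c in [(337,50),(390,127)]: print("tip",S(c,230))
for t in ["pot","stand","vial0","vial1","beaker","dish","reagent","spatula","hook_seat","bail_bar"]:
    print(t,[(round(d['confidence'],2),[round(v) for v in d['xyz']]) for d in arm.place_of(t,"scene")])
E
```

```text
ears [ 623.6 -131.6   82. ] [ 611.1 -249.9   82. ] [ 617.4 -190.7   82. ] 118.9554034345078 yaw y-axis -96.04405507370586
bar 55 [ 548.5 -122.5   55. ] [ 534.1 -245.    55. ] 123.320709067311 -96.69946107281828
bar 60 [ 552.1 -116.    60. ] [ 537.8 -237.8   60. ] 122.56681316834526 -96.69946107281817
bar 64 [ 555.  -110.9   64. ] [ 540.8 -232.    64. ] 121.96369644917272 -96.69946107281824
rim L,R [ 667.6 -207.4   90. ] [ 577.4 -144.9   90. ]
plate [545.1 276.4  12. ]
plate [513.5 131.7  12. ]
plate [705.7  90.8  12. ]
plate [729.5 235.2  12. ]
cross [683.5 130.9 223. ]
cross [699.  197.9 223. ]
bend [579.6 156.6 213. ]
bend [592.5 223.3 213. ]
tip [563.2 161.7 230. ]
tip [581.7 231.  230. ]
pot [(0.83, [624, -189, 0]), (0.56, [582, 401, 5])]
stand [(0.73, [157, 321, -3]), (0.67, [589, 188, 0])]
vial0 [(0.65, [673, -7, 1]), (0.6, [739, -2, -2])]
vial1 [(0.65, [673, -7, 1]), (0.6, [739, -2, -2])]
beaker [(0.91, [583, 398, 5])]
dish [(0.72, [374, 12, 3])]
reagent [(0.68, [676, -402, -1])]
spatula [(0.79, [422, -407, -5]), (0.7, [583, 400, 6]), (0.55, [742, -3, -2])]
hook_seat [(0.89, [588, 186, 212]), (0.67, [620, -186, 49]), (0.61, [163, 324, 220])]
bail_bar [(0.6, [550, -180, 59]), (0.35, [736, -5, 0])]
```

```bash
cat >> h.py <<'E'
from scipy.spatial.transform import Rotation as Ro, Slerp
np.set_printoptions(precision=1,suppress=True)
def plan(way,start=None,grip=0,vmax=45,wmax=9):
    """way: list of (pos, R(3x3)); prints rows in groups of 5"""
    s=arm.read_state()
    p,R=(np.array(s['position']),Ro.from_quat(s['ee_rot'])) if start is None else start
    rows=[]
    for tp,tR in way:
        tp=np.array(tp,float);tR=Ro.from_matrix(tR)
        n=max(1,int(np.ceil(np.linalg.norm(tp-p)/vmax)),int(np.ceil(np.degrees((R.inv()*tR).magnitude())/wmax)))
        p0,sl=p.copy(),Slerp([0,1],Ro.concatenate([R,tR]))
        for k in range(1,n+1):
            g=p0+(tp-p0)*k/n;gR=sl(k/n)
            t=np.round(R.inv().apply(g-p)*2)/2;d=np.round((R.inv()*gR).as_rotvec(degrees=True)*5)/5
            rows.append((t,d));p=p+R.apply(t);R=R*Ro.from_rotvec(d,degrees=True)
    while len(rows)%5: rows.append((np.zeros(3),np.zeros(3)))
    for i in range(0,len(rows),5):
        print("T",[[float(x)+0. for x in r[0]] for r in rows[i:i+5]]);print("D",[[float(x)+0. for x in r[1]] for r in rows[i:i+5]])
    print("end",p,R.as_quat())
    return p,R
def frame(yaw):
    a=np.radians(yaw);return np.array([np.cos(a),np.sin(a),0]),np.array([-np.sin(a),np.cos(a),0])
def lean(yaw,a):
    ex,ey=frame(yaw);a=np.radians(a);z=np.sin(a)*ex-np.cos(a)*np.array([0,0,1.]);return np.column_stack([np.cross(ey,z),ey,z])
E
python3 - <<'E'
from h import *
plan([((470,-170,120),lean(-6.5,40))],vmax=55)
E
```

```text
T [[-41.0, 34.0, 7.5], [-39.0, 35.0, 10.0], [-37.0, 37.0, 12.5], [-34.5, 38.5, 14.0], [-32.5, 40.0, 16.0]]
D [[0.8, -4.0, 2.0], [0.8, -4.0, 2.2], [0.6, -3.8, 2.0], [0.8, -4.0, 2.0], [0.8, -4.0, 2.2]]
T [[-29.5, 41.0, 17.5], [-27.0, 42.5, 19.0], [-24.0, 43.5, 20.0], [-21.0, 44.5, 21.5], [-18.0, 46.0, 21.5]]
D [[0.8, -4.0, 2.0], [0.6, -3.8, 2.2], [0.8, -4.0, 2.0], [0.8, -4.0, 2.0], [0.8, -4.0, 2.2]]
end [ 470.1 -169.8  120.2] [ 0.1  0.9 -0.   0.3]
```

>>> send_rows(translation=[[-41.0,34.0,7.5],[-39.0,35.0,10.0],[-37.0,37.0,12.5],[-34.5,38.5,14.0],[-32.5,40.0,16.0]], dr=[[0.8,-4.0,2.0],[0.8,-4.0,2.2],[0.6,-3.8,2.0],[0.8,-4.0,2.0],[0.8,-4.0,2.2]], grip=[0,0,0,0,0])

```text
clock: 1.72
position: [317.3, -385.4, 158.7]
ee_rot: [-0.039, 0.984, -0.01, 0.176]
contact_force: [1.3, 0.1, -0.2]
gripper_width: 0.2
```

>>> send_rows(translation=[[-29.5,41.0,17.5],[-27.0,42.5,19.0],[-24.0,43.5,20.0],[-21.0,44.5,21.5],[-18.0,46.0,21.5]], dr=[[0.8,-4.0,2.0],[0.6,-3.8,2.2],[0.8,-4.0,2.0],[0.8,-4.0,2.0],[0.8,-4.0,2.2]], grip=[0,0,0,0,0])

```text
clock: 2.35
position: [452.7, -194.0, 114.3]
ee_rot: [0.039, 0.942, -0.002, 0.332]
contact_force: [-1.4, -0.5, -1.5]
gripper_width: 0.3
```

Run:
```python
from h import *
import cv2
s=arm.read_state();print(s['joints'].round(3),s['position'],s['ee_rot'].round(3),s['gripper_width'])
R=Ro.from_quat(s['ee_rot']).as_matrix();print(R.round(3))
for c in["wrist","side","scene"]:
    cv2.imwrite(f"pics/{c}1.png",arm.get_image(c)[:,:,::-1])
    for t in ["pot","bail_bar"]:print(c,t,[(round(d['confidence'],2),d['xyz']) for d in arm.place_of(t,c)])
```

```text
[-0.2  0.  -0.7 -0.6 -0.2 -0.9] [ 452.7 -194.   114.3] [ 0.   0.9 -0.   0.3] 0.27982416886901973
[[-0.8  0.1  0.6]
 [ 0.1  1.  -0. ]
 [-0.6  0.  -0.8]]
wrist pot [(0.8, [619.6, -185.3, -2.3])]
wrist bail_bar [(0.85, [546.9, -177.0, 64.9])]
side pot [(0.86, [621.4, -183.1, -0.2])]
side bail_bar []
scene pot [(0.88, [622.6, -184.4, -1.0])]
scene bail_bar [(0.62, [548.2, -179.4, 58.6])]
```

View pics/wrist1.png

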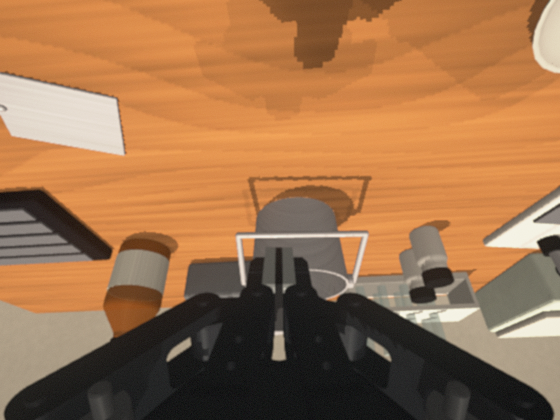

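View pics/side1.png

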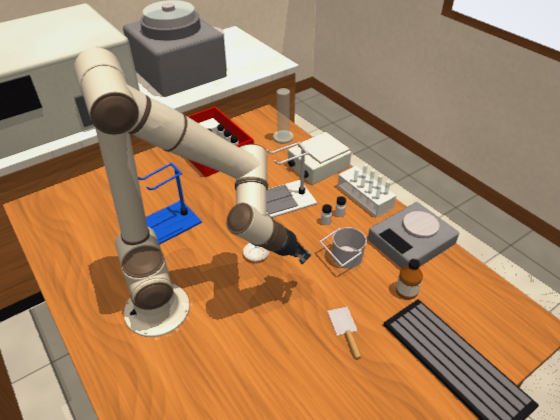

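Run:
```python
from h import *
s=arm.read_state();print([round(float(x),3) for x in s['joints']],[round(float(x),3) for x in s['joint_vel']]);print(s['position'])
R=Ro.from_quat(s['ee_rot']).as_matrix();print(np.array2string(R,precision=3)); print("lean",np.degrees(np.arccos(-R[2,2])))
```

```text
[-0.199, 0.05, -0.702, -0.558, -0.166, -0.942] [0.0, 0.002, -0.002, -0.011, 0.003, 0.005]
[ 455.3 -200.7  117.5]
[[-0.772  0.084  0.63 ]
 [ 0.078  0.996 -0.038]
 [-0.631  0.019 -0.776]]
lean 39.135894472971586
```

Run:
```python
from h import *
plan([((501,-171,45),lean(-6.5,30))],vmax=30,wmax=4)
```

```text
T [[3.0, 8.0, 21.0], [2.5, 8.0, 21.0], [1.5, 8.5, 21.0], [1.0, 8.5, 21.0], [0.0, 0.0, 0.0]]
D [[0.4, 2.2, 0.2], [0.6, 2.4, 0.2], [0.4, 2.2, 0.2], [0.4, 2.4, 0.2], [0.0, 0.0, 0.0]]
end [ 500.9 -171.    45. ] [ 0.1  1.  -0.   0.3]
```

>>> send_rows(translation=[[3.0,8.0,21.0],[2.5,8.0,21.0],[1.5,8.5,21.0],[1.0,8.5,21.0],[0.0,0.0,0.0]], dr=[[0.4,2.2,0.2],[0.6,2.4,0.2],[0.4,2.2,0.2],[0.4,2.4,0.2],[0.0,0.0,0.0]], grip=[0,0,0,0,0])

```text
clock: 3.42
position: [498.0, -188.9, 45.2]
ee_rot: [0.045, 0.965, 0.013, 0.259]
contact_force: [-0.5, 0.1, 1.3]
gripper_width: -0.2
```

Run:
```python
from h import *
import cv2
s=arm.read_state();print([round(float(x),3) for x in s['joints']],s['position'])
R=Ro.from_quat(s['ee_rot']).as_matrix();print(np.array2string(R,precision=3));print("lean",np.degrees(np.arccos(-R[2,2])))
i=arm.camera_info("wrist");np.save("w2.npy",i['cam_to_world'])
cv2.imwrite("pics/wrist2.png",arm.get_image("wrist")[:,:,::-1])
for t in ["pot","bail_bar"]:print(t,[(round(d['confidence'],2),d['xyz']) for d in arm.place_of(t,"wrist")])
```

```text
[-0.131, 0.262, -0.643, -0.436, -0.161, -1.12] [ 498.  -188.9   45.2]
[[-0.862  0.081  0.5  ]
 [ 0.094  0.996  0.002]
 [-0.498  0.049 -0.866]]
lean 30.015654484263433
pot []
bail_bar [(0.16, [670.8, -11.1, 3.2])]
```

View pics/wrist2.png

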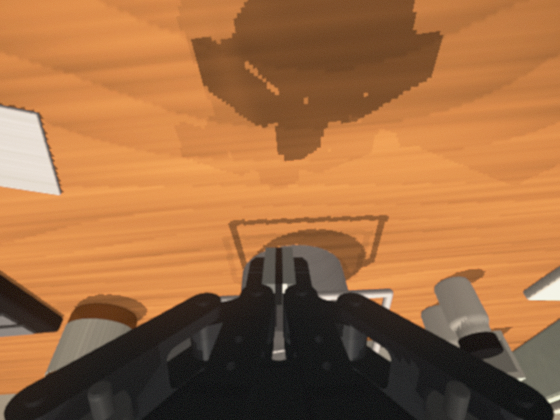

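```bash
cat > fk.py <<'E'
from h import *
from scipy.optimize import least_squares
D=[([-1.0484,.38559,.00666,-.00052,-1.19402,-.25861],[162.8,-602.7,195.9],[-1.31406033e-01,9.91328019e-01,1.086e-03,-1.855e-04]),
([-0.199,0.05,-0.702,-0.558,-0.166,-0.942],[455.3,-200.7,117.5],Ro.from_matrix([[-0.772,.084,.63],[.078,.996,-.038],[-.631,.019,-.776]]).as_quat()),
([-0.131,0.262,-0.643,-0.436,-0.161,-1.12],[498,-188.9,45.2],Ro.from_matrix([[-0.862,.081,.5],[.094,.996,.002],[-.498,.049,-.866]]).as_quat())]
E_=lambda ax,a:Ro.from_euler(ax,a).as_matrix()
def fk(q,P):
    h,a,L1,L2,b,t,d,s4,s6,c6=P
    A=E_('z',q[0]);B=A@E_('y',q[1])            # upper arm along B z
    F=A@E_('y',q[1]-q[2])                      # forearm along F x
    W=F@E_('x',s4*q[3])@E_('y',-q[4])          # tool dir W x
    T=W@E_('x',s6*q[5]+c6)
    p=np.array([0,0,h])+A@[a,d,0]+B@[0,0,L1]+F@[L2,0,b]+W@[t,0,0]
    R=np.column_stack([T[:,2],T[:,1],T[:,0]]); R[:,0]=np.cross(R[:,1],R[:,2])
    return p,R
def fit(D,s4,s6,c0):
    f=lambda v:np.concatenate([np.r_[fk(q,[v[0],v[1],v[2],v[3],v[4],v[5],v[6],s4,s6,c0])[0]-p,200*(fk(q,[v[0],v[1],v[2],v[3],v[4],v[5],v[6],s4,s6,c0])[1]-Ro.from_quat(r).as_matrix()).ravel()] for q,p,r in D]+[0.02*(np.array(v)-[150,0,450,490,0,190,-160])])
    return least_squares(f,[150,0,450,490,0,190,-160])
if __name__=="__main__":
  for s4 in(1,-1):
    for s6 in(1,-1):
      for c0 in (0,np.pi/2,np.pi,-np.pi/2):
        r=fit(D,s4,s6,c0)
        if r.cost<3000:print(s4,s6,round(c0,2),r.cost,r.x,r.fun[:-7].reshape(3,12)[:,:3])
E
python3 fk.py
```

```text
-1 -1 -1.57 371.1360213942003 [  91.3  -37.2  513.8  472.7   23.7  221.5 -141. ] [[ 16.2   9.4  -2.9]
 [ -0.8 -15.1   9.5]
 [ -2.6  -3.5  -6.6]]
```

```bash
cat > fk2.py <<'E'
from fk import *
def fk(q,v):
    h,a,L1,L2,b,t,d,wy,wz,fy=v
    s4,s6,c6=-1,-1,-np.pi/2
    A=E_('z',q[0]);B=A@E_('y',q[1]);F=A@E_('y',q[1]-q[2])
    F4=F@E_('x',s4*q[3]);W=F4@E_('y',-q[4]);T=W@E_('x',s6*q[5]+c6)
    p=np.array([0,0,h])+A@[a,d,0]+B@[0,0,L1]+F@[L2,0,b]+F4@[0,fy,0]+W@[t,wy,wz]
    R=np.column_stack([T[:,2],T[:,1],T[:,0]]); R[:,0]=np.cross(R[:,1],R[:,2])
    return p,R
v0=np.array([150,0,450,490,0,190,-80,0,0,0.])
def fit(D):
    f=lambda v:np.concatenate([fk(q,v)[0]-p for q,p,r in D]+[0.01*(v-v0)])
    return least_squares(f,v0)
if __name__=="__main__":
    r=fit(D);print(r.cost,r.x,r.fun[:9].reshape(3,3))
    for q,p,rr in D:print((fk(q,r.x)[1]-Ro.from_quat(rr).as_matrix()).round(3).tolist())
E
python3 fk2.py
```

```text
2.1191654691791544 [132.2  22.3 557.5 420.3  -2.1 295.3 -43.7 -58.1 -17.5 -58.1] [[-0.1 -0.   0. ]
 [-0.1 -0.5 -0.1]
 [ 0.   0.6  0. ]]
[[0.0, -0.0, -0.0], [-0.0, -0.0, 0.0], [0.0, 0.0, 0.0]]
[[-0.0, -0.0, -0.0], [0.0, 0.0, 0.0], [0.0, 0.0, -0.0]]
[[-0.0, -0.001, -0.0], [-0.001, 0.0, 0.0], [0.0, 0.0, -0.0]]
```

```bash
cat > ik.py <<'E'
from fk2 import *
V=fit(D).x
lo=np.array([-3.14,-1.21,-1.07,-3.16,-2.99,-3.1]);hi=np.array([3.14,2.06,1.41,2.05,-.16,3.1])
def ik(p,R,q0):
    def f(q):
        P,Rr=fk(q,V);return np.r_[(P-p)/10,5*Ro.from_matrix(Rr.T@R).as_rotvec()]
    r=least_squares(f,np.clip(q0,lo+.01,hi-.01),bounds=(lo,hi));return r.x,r.cost
E
python3 - <<'E'
from ik import *
q0=np.array([-0.131,0.262,-0.643,-0.436,-0.161,-1.12])
p=np.array([546.5,-176.6,39])
for flip in (0,1):
 for hd in (-25,-15,-6.5,5,15):
  for a in (25,30,35,40,45):
    R=lean(hd,a)
    if flip:R=R@np.diag([-1,-1,1.])
    best=None
    for j4 in (-3,-2.3,-1.5,-.4,.5,1.5):
        s=q0.copy();s[3]=j4;s[4]=-.4;s[5]=(-1.5-j4)+ (np.pi if flip else 0)
        q,c=ik(p,R,s)
        if c<1e-3 and (best is None or q[4]<best[4]):best=q
    print(flip,hd,a,None if best is None else best.round(2).tolist())
E
```

```text
0 -25 25 None
0 -25 30 None
0 -25 35 [-0.44, 0.35, -0.79, -3.13, -0.18, 1.56]
0 -25 40 [-0.44, 0.38, -0.85, -3.13, -0.35, 1.57]
0 -25 45 [-0.44, 0.41, -0.91, -3.14, -0.53, 1.57]
0 -15 25 None
0 -15 30 None
0 -15 35 None
0 -15 40 [-0.45, 0.35, -0.63, -2.28, -0.16, 0.86]
0 -15 45 [-0.53, 0.4, -0.78, -2.67, -0.42, 1.32]
0 -6.5 25 None
0 -6.5 30 None
0 -6.5 35 None
0 -6.5 40 None
0 -6.5 45 [-0.52, 0.39, -0.64, -2.17, -0.35, 0.93]
0 5 25 [-0.08, 0.34, -0.54, -0.27, -0.27, -1.15]
0 5 30 [-0.13, 0.33, -0.53, -0.51, -0.22, -0.89]
0 5 35 [-0.22, 0.34, -0.5, -0.88, -0.23, -0.45]
0 5 40 [-0.35, 0.35, -0.49, -1.31, -0.29, 0.08]
0 5 45 [-0.49, 0.39, -0.54, -1.7, -0.4, 0.57]
0 15 25 [-0.16, 0.36, -0.45, -0.46, -0.39, -0.76]
0 15 30 [-0.22, 0.36, -0.45, -0.69, -0.37, -0.5]
0 15 35 [-0.3, 0.36, -0.44, -0.95, -0.38, -0.18]
0 15 40 [-0.4, 0.38, -0.45, -1.23, -0.43, 0.16]
0 15 45 [-0.49, 0.41, -0.48, -1.48, -0.51, 0.48]
1 -25 25 None
1 -25 30 None
1 -25 35 None
1 -25 40 None
1 -25 45 None
1 -15 25 None
1 -15 30 None
1 -15 35 None
1 -15 40 None
1 -15 45 None
1 -6.5 25 None
1 -6.5 30 None
1 -6.5 35 None
1 -6.5 40 None
1 -6.5 45 None
1 5 25 [-0.08, 0.34, -0.54, -0.27, -0.27, 1.99]
1 5 30 [-0.13, 0.33, -0.53, -0.51, -0.22, 2.25]
1 5 35 [-0.22, 0.34, -0.5, -0.88, -0.23, 2.69]
1 5 40 None
1 5 45 None
1 15 25 [-0.16, 0.36, -0.45, -0.46, -0.39, 2.39]
1 15 30 [-0.22, 0.36, -0.45, -0.69, -0.37, 2.65]
1 15 35 [-0.3, 0.36, -0.44, -0.95, -0.38, 2.96]
1 15 40 None
1 15 45 None
```

```bash
cat >> ik.py <<'E'
POT=np.array([621,-185,0.]);YAW=-6.5;EX,EY=frame(YAW);K=np.array([0,0,1.])
def skew(hd,a):
    hx,_=frame(hd);a=np.radians(a);z=np.sin(a)*hx-np.cos(a)*K
    x=np.cross(EY,z);x/=np.linalg.norm(x);return np.column_stack([x,np.cross(z,x),z])
def tcp(bar,R,past=16,off=14): return bar+off*R[:,0]+past*R[:,2]
def bar(th,pot=POT): return pot+82*K-75*np.sin(th)*EX+75*np.cos(th)*K
E
python3 - <<'E'
from ik import *
q=np.array([-0.131,0.262,-0.643,-0.436,-0.161,-1.12])
for hd,a in((5,35),(8,35),(8,40),(10,38)):
    R=skew(hd,a);qq=q.copy();qq[4]=-.3
    for nm,b in [("hov",bar(1.87)-50*EX-6*K),("in",bar(1.87)-6*K)]+[(t,bar(t)) for t in(1.87,1.5,1.2,.9,.6,.3,.1)]:
        p=tcp(b,R);qq,c=ik(p,R,qq);print(hd,a,nm,p,round(c,4),qq.round(2).tolist())
E
```

```text
5 35 hov [ 497.8 -169.1   32.9] 0.0 [-0.28, 0.3, -0.58, -1.06, -0.24, -0.39]
5 35 in [ 547.5 -174.8   32.9] 0.0 [-0.22, 0.35, -0.5, -0.92, -0.22, -0.57]
5 35 1.87 [ 547.5 -174.8   38.9] 0.0 [-0.21, 0.34, -0.5, -0.87, -0.22, -0.63]
5 35 1.5 [ 544.3 -174.4   66.3] 0.0 [-0.17, 0.28, -0.52, -0.69, -0.23, -0.84]
5 35 1.2 [ 549.2 -175.    88.1] 0.0 [-0.14, 0.24, -0.52, -0.56, -0.25, -1.0]
5 35 0.9 [ 560.3 -176.2  107.6] 0.0 [-0.13, 0.22, -0.5, -0.46, -0.28, -1.11]
5 35 0.6 [ 576.6 -178.1  122.9] 0.0 [-0.12, 0.22, -0.46, -0.39, -0.31, -1.19]
5 35 0.3 [ 596.7 -180.4  132.6] 0.0 [-0.11, 0.24, -0.42, -0.35, -0.33, -1.24]
5 35 0.1 [ 611.2 -182.   135.6] 0.0 [-0.11, 0.26, -0.39, -0.34, -0.34, -1.25]
8 35 hov [ 497.7 -168.6   32.9] 0.0 [-0.3, 0.3, -0.56, -1.07, -0.28, -0.36]
8 35 in [ 547.4 -174.3   32.9] 0.0 [-0.25, 0.36, -0.48, -0.95, -0.27, -0.52]
8 35 1.87 [ 547.4 -174.3   38.9] 0.0 [-0.24, 0.34, -0.48, -0.91, -0.27, -0.57]
8 35 1.5 [ 544.2 -173.9   66.3] 0.0 [-0.21, 0.29, -0.49, -0.76, -0.29, -0.75]
8 35 1.2 [ 549.1 -174.5   88.2] 0.0 [-0.18, 0.25, -0.49, -0.64, -0.31, -0.89]
8 35 0.9 [ 560.
[... 1000 characters left out ...]
hov [ 498.7 -168.2   32.9] 0.0 [-0.4, 0.32, -0.56, -1.28, -0.35, -0.07]
10 38 in [ 548.4 -173.9   32.9] 0.0 [-0.33, 0.37, -0.47, -1.17, -0.33, -0.23]
10 38 1.87 [ 548.4 -173.9   38.9] 0.0 [-0.32, 0.36, -0.47, -1.14, -0.33, -0.28]
10 38 1.5 [ 545.2 -173.6   66.3] 0.0 [-0.28, 0.3, -0.47, -0.98, -0.33, -0.47]
10 38 1.2 [ 550.1 -174.1   88.2] 0.0 [-0.25, 0.26, -0.46, -0.86, -0.34, -0.63]
10 38 0.9 [ 561.2 -175.4  107.6] 0.0 [-0.22, 0.24, -0.44, -0.75, -0.36, -0.76]
10 38 0.6 [ 577.5 -177.2  122.9] 0.0 [-0.2, 0.24, -0.41, -0.67, -0.37, -0.86]
10 38 0.3 [ 597.5 -179.5  132.6] 0.0 [-0.19, 0.25, -0.37, -0.62, -0.39, -0.93]
10 38 0.1 [ 612.1 -181.2  135.6] 0.0 [-0.18, 0.27, -0.34, -0.59, -0.4, -0.96]
```

Run:
```python
from ik import *
R=skew(10,38)
plan([(tcp(bar(1.87)-50*EX-6*K,R),R)],vmax=8,wmax=2.2)
```

```text
T [[1.5, 4.0, 2.5], [1.5, 4.0, 2.5], [1.5, 4.0, 2.5], [1.5, 3.5, 3.0], [2.0, 4.0, 2.5]]
D [[-1.4, -1.4, -0.2], [-1.2, -1.4, 0.0], [-1.4, -1.4, -0.2], [-1.4, -1.2, -0.2], [-1.2, -1.4, 0.0]]
end [ 498.6 -168.2   32.9] [0.  0.9 0.1 0.3]
```

>>> send_rows(translation=[[1.5,4.0,2.5],[1.5,4.0,2.5],[1.5,4.0,2.5],[1.5,3.5,3.0],[2.0,4.0,2.5]], dr=[[-1.4,-1.4,-0.2],[-1.2,-1.4,0.0],[-1.4,-1.4,-0.2],[-1.4,-1.2,-0.2],[-1.2,-1.4,0.0]], grip=[0,0,0,0,0])

```text
clock: 4.2
position: [499.2, -168.3, 33.7]
ee_rot: [0.026, 0.945, 0.065, 0.32]
contact_force: [0.1, -0.6, -0.2]
gripper_width: -0.1
```

Run:
```python
from ik import *
import cv2
s=arm.read_state();print([round(float(x),3) for x in s['joints']],s['position'])
R=skew(10,38);print(np.degrees((Ro.from_quat(s['ee_rot']).inv()*Ro.from_matrix(R)).as_rotvec()))
q=s['joints'];print("model",fk(q,V)[0])
plan([(tcp(bar(1.87)-50*EX-6*K,R),R)],vmax=8,wmax=2.2)
```

```text
[-0.403, 0.301, -0.512, -1.115, -0.383, -0.243] [ 499.2 -168.3   33.7]
[-0.1  0.1 -0. ]
model [ 506.5 -195.4   53.5]
T [[1.0, 0.0, 0.5], [0.0, 0.0, 0.0], [0.0, 0.0, 0.0], [0.0, 0.0, 0.0], [0.0, 0.0, 0.0]]
D [[0.0, 0.2, 0.0], [0.0, 0.0, 0.0], [0.0, 0.0, 0.0], [0.0, 0.0, 0.0], [0.0, 0.0, 0.0]]
end [ 498.7 -168.1   32.8] [0.  0.9 0.1 0.3]
```

Run:
```python
from ik import *
import cv2
for c in["wrist","scene","side"]:
    im=arm.get_image(c)[:,:,::-1]
    cv2.imwrite(f"pics/{c}3.png",im)
    np.save(f"{c}3.npy",arm.camera_info(c)['cam_to_world'])
    for t in ["pot","bail_bar"]:print(c,t,[(round(d['confidence'],2),d['xyz']) for d in arm.place_of(t,c)])
    if c!="wrist":
        u,v=proj(c,(575,-180,60)).astype(int);cr=im[v-40:v+40,u-50:u+50];cv2.imwrite(f"pics/{c}3c.png",cv2.resize(cr,None,fx=7,fy=7,interpolation=cv2.INTER_CUBIC));print(c,u-50,v-40)
```

```text
wrist pot [(0.87, [620.1, -188.0, 0.5])]
wrist bail_bar []
scene pot [(0.8, [621.4, -184.2, 1.3])]
scene bail_bar [(0.41, [551.0, -179.6, 60.3])]
scene 167 182
side pot [(0.82, [623.2, -184.3, 0.3])]
side bail_bar [(0.57, [549.1, -178.3, 58.2])]
side 287 210
```

View pics/wrist3.png

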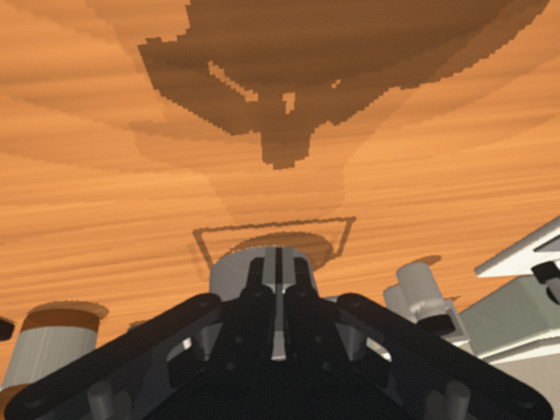

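View pics/scene3c.png

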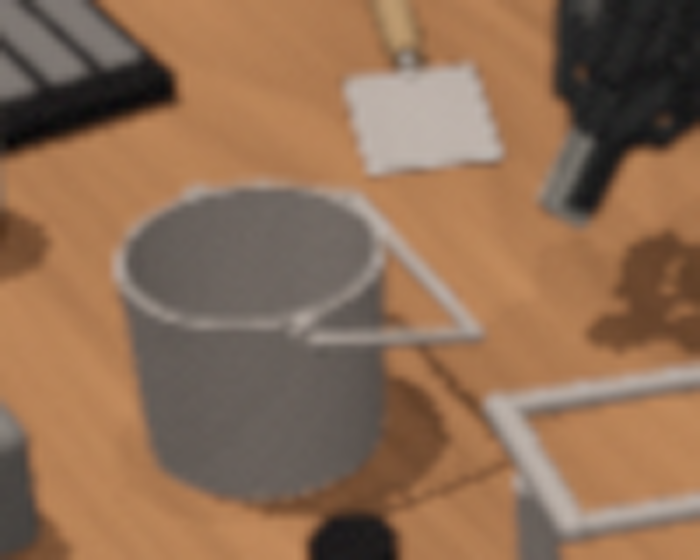

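View pics/side3c.png

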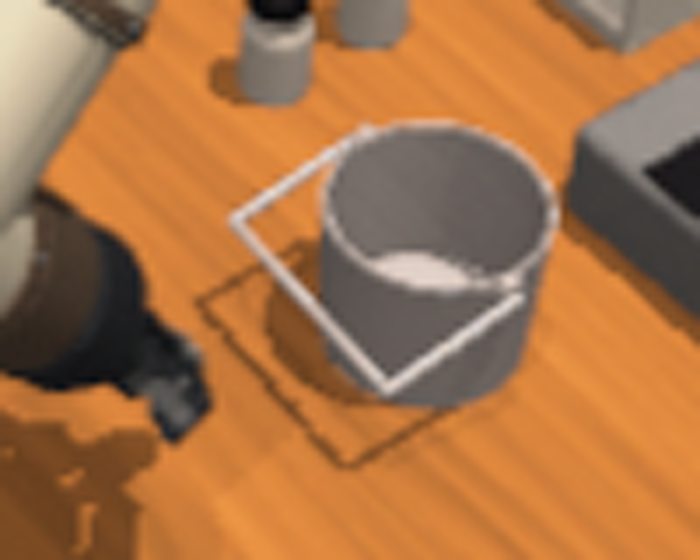

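The scene crop shows the bail's left corner at (478,332) in the crop. The side crop shows both bar corners, at (237,218) and (387,388), and the finger tip well short of the bar. I'll triangulate from these.

Run:
```python
from ik import *
def tri(a,b):
    (o1,d1),(o2,d2)=ray("scene",a),ray("side",b);A=np.column_stack([d1,-d2]);s=np.linalg.lstsq(A,o2-o1,rcond=None)[0]
    p,q=o1+s[0]*d1,o2+s[1]*d2;return (p+q)/2,np.linalg.norm(p-q)
print(tri((167+478/7,182+332/7),(287+237/7,210+218/7)))
for z in(56,60,64):
    l,r=atz("side",(320.9,241.1),z),atz("side",(342.3,265.4),z);print(z,l,r,(l+r)/2,np.linalg.norm(l-r),np.degrees(np.arctan2(*(l-r)[[1,0]])))
print("ear L side",tri((167+300/7,182+322/7),(287+365/7,210+132/7)))
print("model corner",bar(1.87)+62*EY,bar(1.87))
R=skew(10,38);e=plan([(tcp(bar(1.87)-6*K,R),R)],vmax=11)
```

```text
(array([ 554.2, -115.4,   62.9]), np.float64(2.748089184613521))
56 [ 560.2 -111.1   56. ] [ 548.1 -234.6   56. ] [ 554.1 -172.8   56. ] 124.09231992444046 84.42395512106265
60 [ 557.6 -113.9   60. ] [ 545.6 -237.    60. ] [ 551.6 -175.4   60. ] 123.67899210468391 84.4239551210628
64 [ 555.  -116.7   64. ] [ 543.1 -239.4   64. ] [ 549.  -178.1   64. ] 123.2656642849272 84.42395512106273
ear L side (array([ 625.7, -126.5,   88.8]), np.float64(2.4465020957017907))
model corner [ 556.8 -115.3   59.9] [ 549.8 -176.9   59.9]
T [[-8.0, -1.0, 6.0], [-8.0, -1.5, 5.5], [-8.0, -1.0, 6.0], [-7.5, -1.5, 5.5], [-8.0, -1.0, 6.0]]
D [[0.0, 0.0, 0.0], [0.0, 0.0, 0.0], [0.0, 0.0, 0.0], [0.0, 0.0, 0.0], [0.0, 0.0, 0.0]]
end [ 548.2 -173.8   32.8] [0.  0.9 0.1 0.3]
```

>>> send_rows(translation=[[-8.0,-1.0,6.0],[-8.0,-1.5,5.5],[-8.0,-1.0,6.0],[-7.5,-1.5,5.5],[-8.0,-1.0,6.0]], dr=[[0,0,0],[0,0,0],[0,0,0],[0,0,0],[0,0,0]], grip=[0,0,0,0,0])

```text
clock: 5.28
position: [548.7, -174.3, 32.3]
ee_rot: [0.026, 0.945, 0.065, 0.318]
contact_force: [0.1, 0.1, 0.1]
gripper_width: 0.0
```

Run:
```python
from ik import *
import cv2
s=arm.read_state();print([round(float(x),3) for x in s['joints']],s['position'],s['contact_force'])
R=skew(10,38)
for c in["side","scene"]:
    im=arm.get_image(c)[:,:,::-1];u,v=proj(c,(575,-180,60)).astype(int)
    cv2.imwrite(f"pics/{c}4c.png",cv2.resize(im[v-40:v+40,u-50:u+50],None,fx=6,fy=6,interpolation=cv2.INTER_CUBIC))
P=[(tcp(bar(t),R),R) for t in np.linspace(1.87,.1,19)[1:]]
e=plan(P,vmax=10)
```

```text
[-0.341, 0.357, -0.43, -1.037, -0.359, -0.373] [ 548.7 -174.3   32.3] [0.1 0.1 0.1]
T [[-3.0, 1.0, -6.0], [-3.0, 1.5, -6.0], [-3.5, 1.0, -6.5], [-4.0, 1.0, -6.0], [-4.5, 1.0, -6.0]]
D [[0.0, 0.0, 0.0], [0.0, 0.0, 0.0], [0.0, 0.0, 0.0], [0.0, 0.0, 0.0], [0.0, 0.0, 0.0]]
T [[-5.5, 1.0, -5.0], [-5.5, 1.0, -4.5], [-6.5, 0.5, -4.0], [-6.5, 0.5, -3.5], [-6.5, 0.5, -3.0]]
D [[0.0, 0.0, 0.0], [0.0, 0.0, 0.0], [0.0, 0.0, 0.0], [0.0, 0.0, 0.0], [0.0, 0.0, 0.0]]
T [[-7.0, 0.5, -2.0], [-7.5, 0.5, -1.5], [-7.0, 0.0, -0.5], [-7.5, 0.0, 0.0], [-7.5, -0.5, 1.0]]
D [[0.0, 0.0, 0.0], [0.0, 0.0, 0.0], [0.0, 0.0, 0.0], [0.0, 0.0, 0.0], [0.0, 0.0, 0.0]]
T [[-7.0, 0.0, 1.0], [-7.0, -0.5, 2.5], [-7.0, -0.5, 2.5], [-6.5, -0.5, 3.5], [0.0, 0.0, 0.0]]
D [[0.0, 0.0, 0.0], [0.0, 0.0, 0.0], [0.0, 0.0, 0.0], [0.0, 0.0, 0.0], [0.0, 0.0, 0.0]]
end [ 612.1 -181.2  135.7] [0.  0.9 0.1 0.3]
```

View pics/side4c.png

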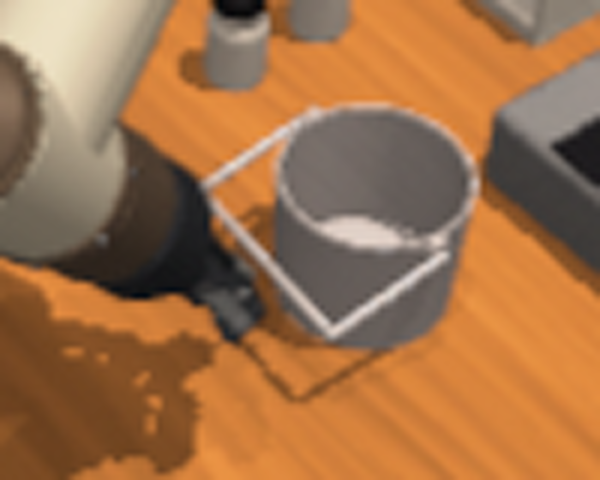

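View pics/scene4c.png

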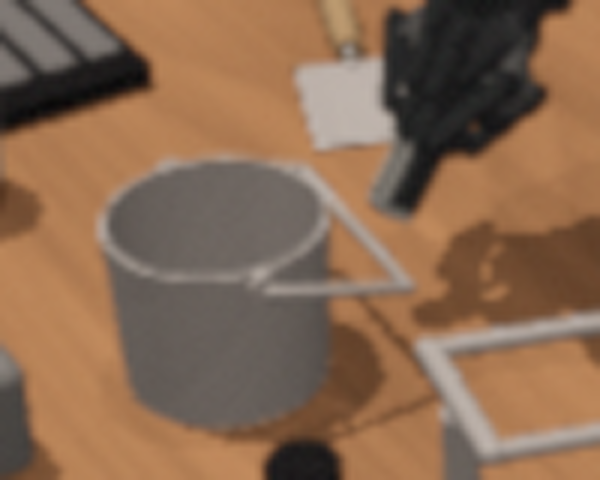

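Run:
```python
from ik import *
s=arm.read_state();print(s['clock'],s['position'],s['contact_force'])
for c in["side","scene"]:
    u,v=proj(c,(575,-180,60)).astype(int);o=np.array([u-50,v-40])
    R=Ro.from_quat(s['ee_rot']).as_matrix()
    for p in (s['position'],s['position']-19*R[:,2],bar(1.87),bar(1.87)+62*EY,bar(1.87)-62*EY):print(c,(proj(c,p)-o)*6)
```

```text
5.375 [ 549.2 -174.3   32.5] [ 0.9 -0.1 -0.3]
side [258.  291.8]
side [245.9 285.1]
side [265.2 260.9]
side [203.9 188.8]
side [329.6 336.6]
scene [357.7 277.1]
scene [374.2 242.9]
scene [351.1 229. ]
scene [402.6 291.3]
scene [302.8 170.5]
```

Run:
```python
from ik import *
def tri(a,b):
    (o1,d1),(o2,d2)=ray("scene",a),ray("side",b);A=np.column_stack([d1,-d2]);s=np.linalg.lstsq(A,o2-o1,rcond=None)[0]
    p,q=o1+s[0]*d1,o2+s[1]*d2;return (p+q)/2,np.linalg.norm(p-q)
def off(c):
    u,v=proj(c,(575,-180,60)).astype(int);return np.array([u-50,v-40])
a,b=off("scene"),off("side")
print("tip now",tri(a+np.array([392,212])/6,b+np.array([238,336])/6))
print("tip hover",tri(a+np.array([563,218])/7,b+np.array([178,438])/7))
```

```text
tip now (array([ 513.2, -200. ,   44.2]), np.float64(0.7436997963425627))
tip hover (array([ 460.7, -194.8,   43. ]), np.float64(3.641689304011969))
```

Run:
```python
from ik import *
import cv2
for c in["side","scene","wrist"]:
    im=arm.get_image(c)[:,:,::-1].copy();s=arm.read_state();R=Ro.from_quat(s['ee_rot']).as_matrix();u,v=proj(c,(575,-180,60)).astype(int)
    if c=="wrist":
        cv2.imwrite("pics/wrist5.png",im);continue
    k=cv2.resize(im[v-45:v+45,u-60:u+60],None,fx=6,fy=6,interpolation=cv2.INTER_CUBIC)
    for j in range(0,80,10):
        q=(proj(c,s['position']-j*R[:,2])-[u-60,v-45])*6;cv2.circle(k,tuple(int(x) for x in q),4,(0,0,255) if j else (0,255,0),-1)
    cv2.imwrite(f"pics/{c}5.png",k)
```

```text
(no output)
```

View pics/scene5.png

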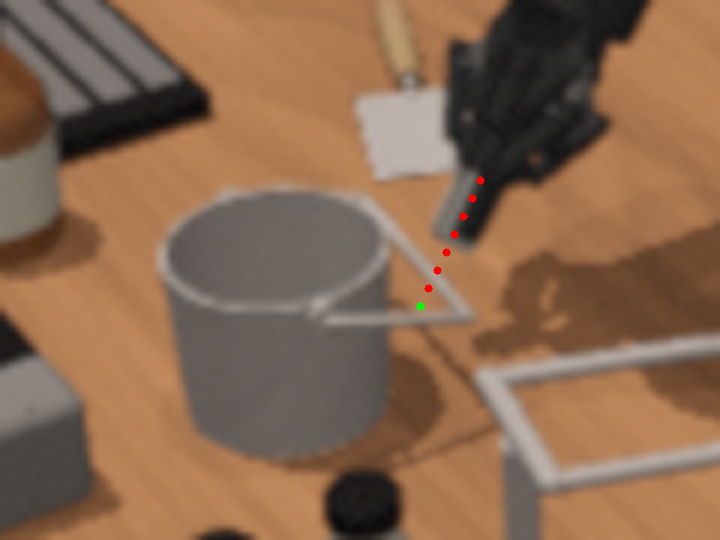

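View pics/side5.png

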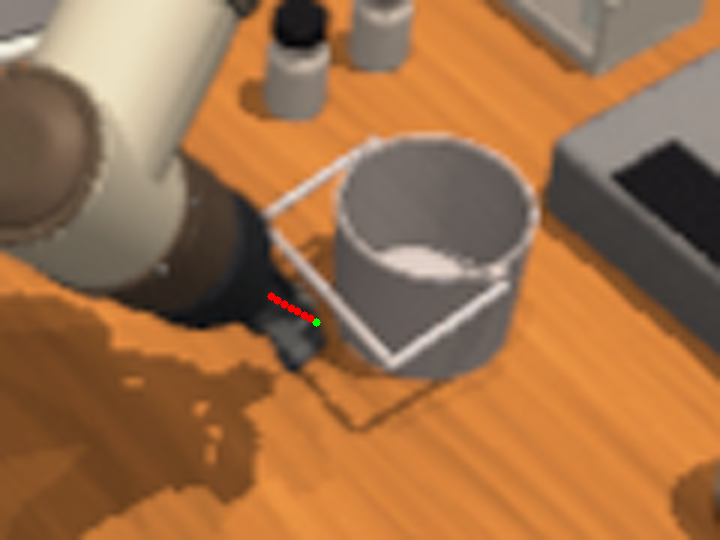

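View pics/wrist5.png

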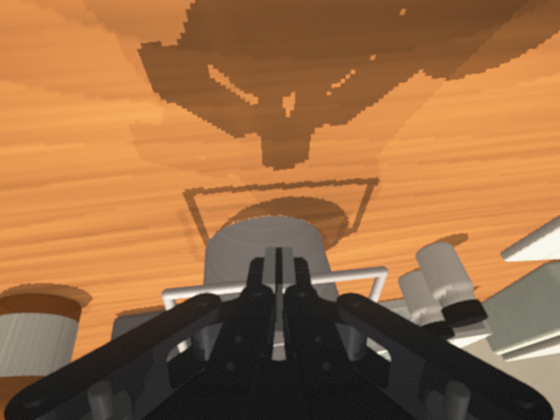

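Run:
```python
from ik import *
s=arm.read_state();R=Ro.from_quat(s['ee_rot']).as_matrix()
i=arm.camera_info("wrist");M=i['cam_to_world']
print("cam in tool frame",R.T@(M[:3,3]-s['position']),"\n",np.round(R.T@M[:3,:3],3))
for n,p in [("TCP",s['position']),("barL",bar(1.87)+62*EY),("barR",bar(1.87)-62*EY),("vial",[673,-7,75]),("tip?",[513,-197,44])]:print(n,proj("wrist",p))
def tri(a,b):
    (o1,d1),(o2,d2)=ray("scene",a),ray("side",b);A=np.column_stack([d1,-d2]);t=np.linalg.lstsq(A,o2-o1,rcond=None)[0]
    p,q=o1+t[0]*d1,o2+t[1]*d2;return (p+q)/2,np.linalg.norm(p-q)
o=[proj(c,(575,-180,60)).astype(int)-[60,45] for c in("scene","side")]
t,e=tri(o[0]+np.array([455,238])/6,o[1]+np.array([302,350])/6);print(t,e,"in tool",R.T@(t-s['position']))
print(s['clock'],s['joints'].round(3).tolist())
# start pose in first pictures
```

```text
cam in tool frame [  76.4   -0.8 -176.4] 
 [[ 0.  -1.  -0.3]
 [ 1.   0.  -0. ]
 [ 0.  -0.3  1. ]]
TCP [279.7 239.6]
barL [382.  274.2]
barR [168.9 294.5]
vial [468.3 324.8]
tip? [237.5 231.6]
[ 516.4 -195.5   50.5] 3.732820982776495 in tool [ 12.1 -18.9 -35.6]
5.525 [-0.341, 0.356, -0.431, -1.038, -0.359, -0.372]
```

Run:
```python
from ik import *
import cv2
q=[-1.31406033e-01,9.91328019e-01,1.08601650e-03,-1.85511362e-04];R0=Ro.from_quat(q).as_matrix();p0=np.array([162.8,-602.7,195.9])
s=arm.read_state()
for f,p,R,c in(("scene0",p0,R0,"scene"),("side0",p0,R0,"side"),("scene1",np.array([455.3,-200.7,117.5]),np.array([[-0.772,.084,.63],[.078,.996,-.038],[-.631,.019,-.776]]),"scene")):
    im=cv2.imread(f"pics/{f}.png");u,v=proj(c,p-40*R[:,2]).astype(int);x0,y0=max(0,u-65),max(0,v-50)
    k=cv2.resize(im[y0:v+50,x0:u+65],None,fx=5,fy=5,interpolation=cv2.INTER_CUBIC)
    for a,b,col in [(0,j,(0,0,255)) for j in range(0,100,10)]+[(y,19,(255,0,0)) for y in(-43,43)]:
        w=(proj(c,p-b*R[:,2]+a*R[:,1])-[x0,y0])*5;cv2.circle(k,tuple(int(t) for t in w),4,col,-1)
    cv2.imwrite(f"pics/chk_{f}.png",k)
```

```text
(no output)
```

View pics/chk_scene0.png

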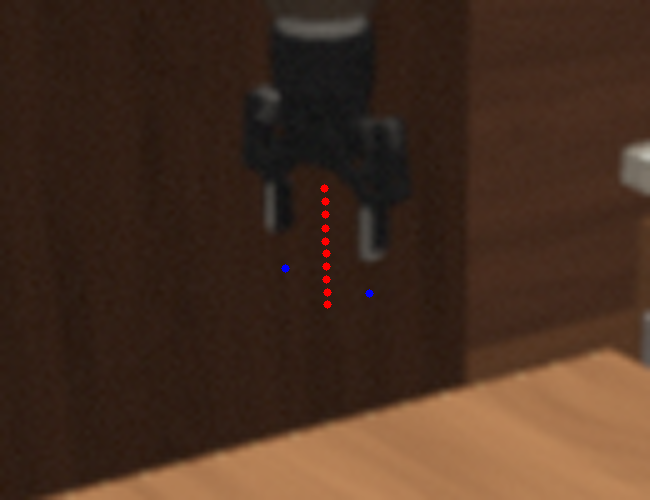

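View pics/chk_side0.png

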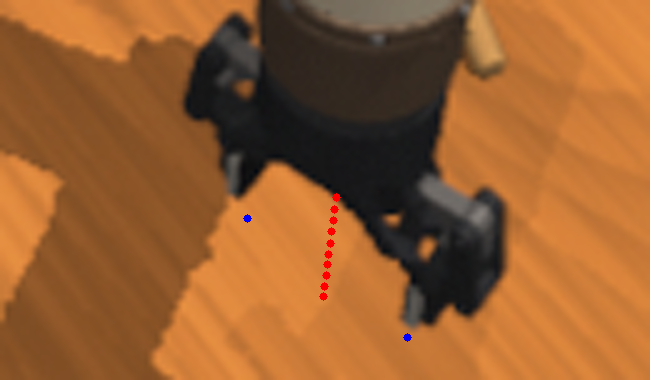

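View pics/chk_scene1.png

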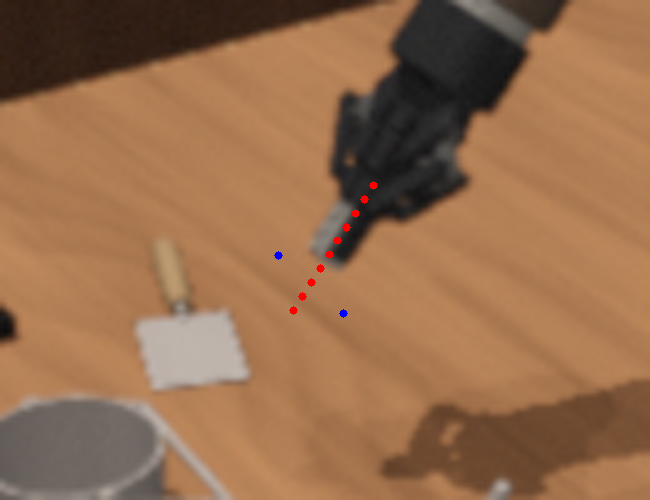

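```bash
python3 - <<'E'
from ik import *
s=arm.read_state();R=Ro.from_quat(s['ee_rot']).as_matrix()
for b in (0,10,20,30,40):
  print(b,[(x,proj("wrist",s['position']-b*R[:,2]+x*R[:,0]).round().tolist()) for x in(-11,0,11)], [proj("side",s['position']-b*R[:,2]).round(1).tolist()])
E
python3 - <<'E'
import cv2
im=cv2.imread("pics/wrist5.png")
cv2.imwrite("pics/wrist5c.png",cv2.resize(im[220:330,200:360],None,fx=5,fy=5,interpolation=cv2.INTER_CUBIC))
E
```

```text
0 [(-11, [280.0, 256.0]), (0, [280.0, 240.0]), (11, [280.0, 223.0])] [[329.6, 258.8]]
10 [(-11, [280.0, 263.0]), (0, [280.0, 246.0]), (11, [280.0, 229.0])] [[328.6, 258.3]]
20 [(-11, [280.0, 271.0]), (0, [280.0, 254.0]), (11, [280.0, 236.0])] [[327.5, 257.7]]
30 [(-11, [280.0, 281.0]), (0, [280.0, 262.0]), (11, [280.0, 243.0])] [[326.4, 257.1]]
40 [(-11, [280.0, 291.0]), (0, [280.0, 272.0]), (11, [280.0, 252.0])] [[325.3, 256.5]]
```

View pics/wrist5c.png

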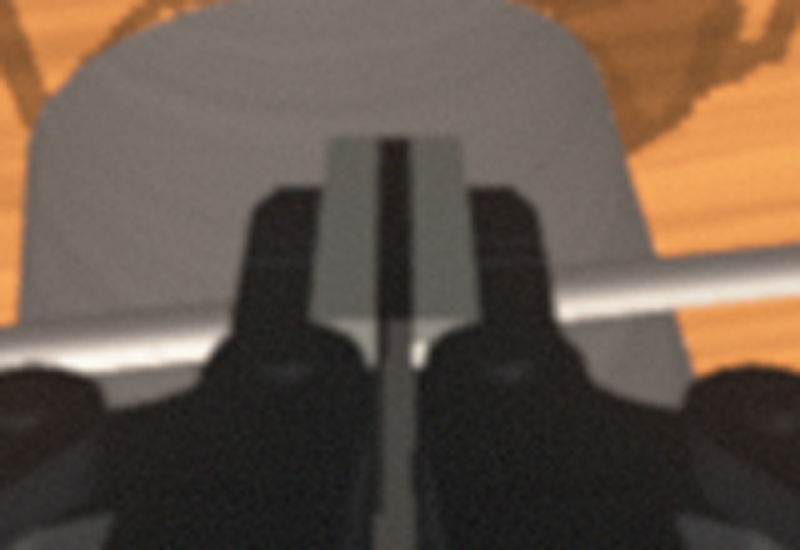

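The bar projects where it should in the wrist view, at (382,274) and (169,294). However, the visible finger tips (row 247 in the wrist view, and also in the scene and side views) look about 35 mm short of the reported TCP. I'll test this with the first part of the lift arc, which is harmless if the fingers really are short.

>>> send_rows(translation=[[-3.0,1.0,-6.0],[-3.0,1.5,-6.0],[-3.5,1.0,-6.5],[-4.0,1.0,-6.0],[0,0,0]], dr=[[0,0,0],[0,0,0],[0,0,0],[0,0,0],[0,0,0]], grip=[0,0,0,0,0])

```text
clock: 6.15
position: [544.2, -173.5, 61.7]
ee_rot: [0.026, 0.945, 0.065, 0.319]
contact_force: [-0.2, 0.3, 0.4]
gripper_width: 0.1
```

```bash
cat > look.py <<'E'
from ik import *
import cv2,sys
def look(tag,cams=("side","scene"),c0=(575,-180,70),w=60,h=45,f=6,tool=True):
    s=arm.read_state();R=Ro.from_quat(s['ee_rot']).as_matrix()
    print(s['clock'],[round(float(x),3) for x in s['joints']],s['position'],"F",s['contact_force'],"g",round(s['gripper_width'],1))
    for c in cams:
        im=arm.get_image(c)[:,:,::-1].copy()
        if c=="wrist": cv2.imwrite(f"pics/{c}{tag}.png",im);continue
        u,v=proj(c,c0).astype(int);x0,y0=max(0,u-w),max(0,v-h);print(c,"crop origin",x0,y0,"x",f)
        cv2.imwrite(f"pics/{c}{tag}.png",cv2.resize(im[y0:v+h,x0:u+w],None,fx=f,fy=f,interpolation=cv2.INTER_CUBIC))
E
python3 - <<'E'
from look import *
look("6")
E
```

```text
6.15 [-0.304, 0.293, -0.445, -0.922, -0.363, -0.522] [ 544.2 -173.5   61.7] F [-0.2  0.3  0.4] g 0.1
side crop origin 277 203 x 6
scene crop origin 157 174 x 6
```

View pics/side6.png

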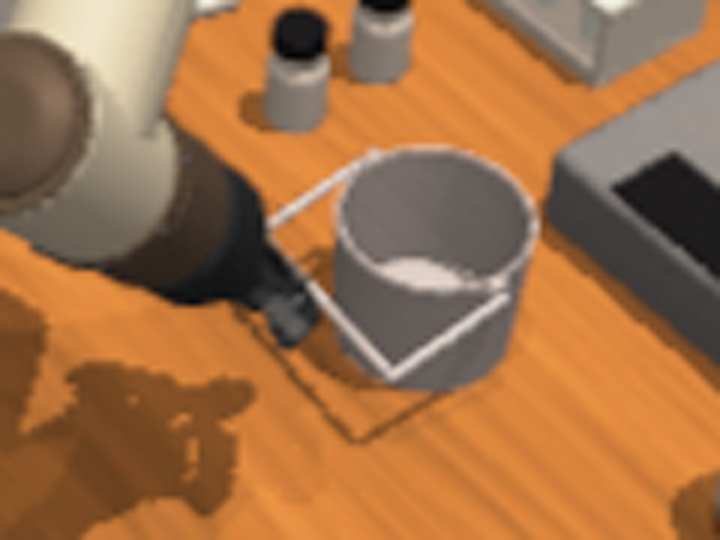

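View pics/scene6.png

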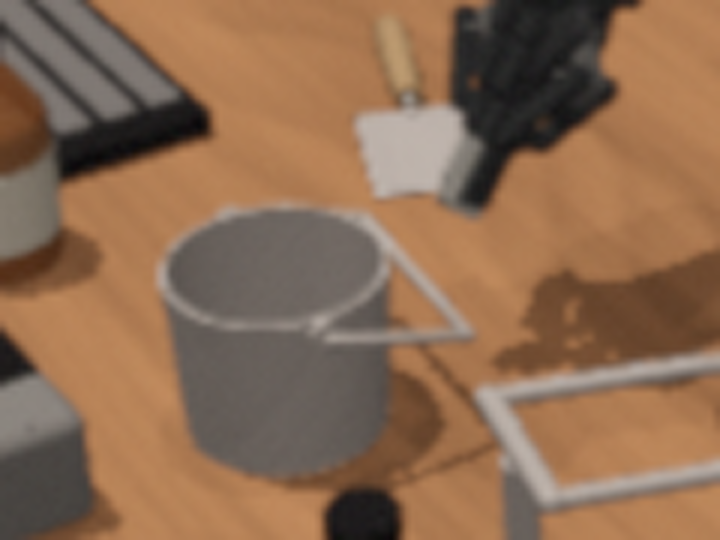

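```bash
cat >> look.py <<'E'
def tri(a,b):
    (o1,d1),(o2,d2)=ray("scene",a),ray("side",b);A=np.column_stack([d1,-d2]);t=np.linalg.lstsq(A,o2-o1,rcond=None)[0]
    p,q=o1+t[0]*d1,o2+t[1]*d2;return (p+q)/2,np.linalg.norm(p-q)
E
python3 - <<'E'
from look import *
s=arm.read_state();R=Ro.from_quat(s['ee_rot']).as_matrix()
for a,b in (((455,200),(300,335)),((455,200),(312,322)),((465,205),(300,335)),((465,205),(312,322)),((465,205),(290,345))):
    t,e=tri(np.array([157,174])+np.array(a)/6,np.array([277,203])+np.array(b)/6);print(a,b,t,e,R.T@(t-s['position']))
E
python3 - <<'E'
import cv2
for n in("side6","scene6"):
    im=cv2.imread(f"pics/{n}.png")
    c=im[220:380,200:360] if n=="side6" else im[120:260,400:540]
    cv2.imwrite(f"pics/{n}z.png",cv2.resize(c,None,fx=3.5,fy=3.5,interpolation=cv2.INTER_CUBIC))
E
```

```text
(455, 200) (300, 335) [ 511.1 -199.4   79.7] 1.2013542032078535 [ 12.4 -23.3 -37.6]
(455, 200) (312, 322) [ 516.6 -196.8   83.5] 8.372491363156316 [  6.1 -20.2 -36.9]
(465, 205) (300, 335) [ 509.8 -197.    77.9] 6.463549450337266 [ 14.7 -21.2 -36.7]
(465, 205) (312, 322) [ 515.3 -194.4   81.7] 13.622027798907983 [  8.3 -18.1 -36. ]
(465, 205) (290, 345) [ 505.4 -198.9   75. ] 0.5587791181891267 [ 19.8 -23.5 -37.2]
```

View pics/side6z.png

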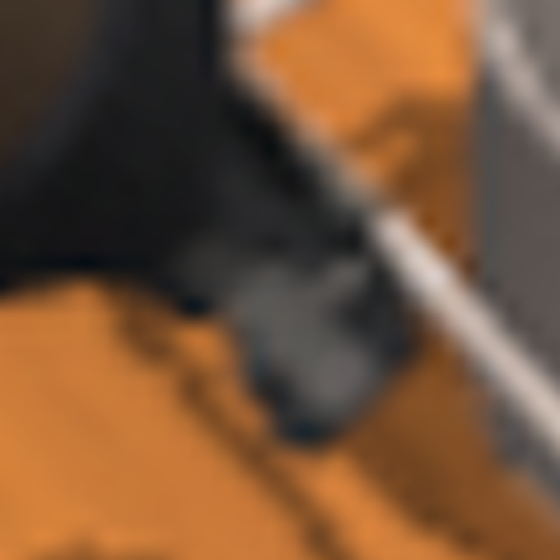

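View pics/scene6z.png

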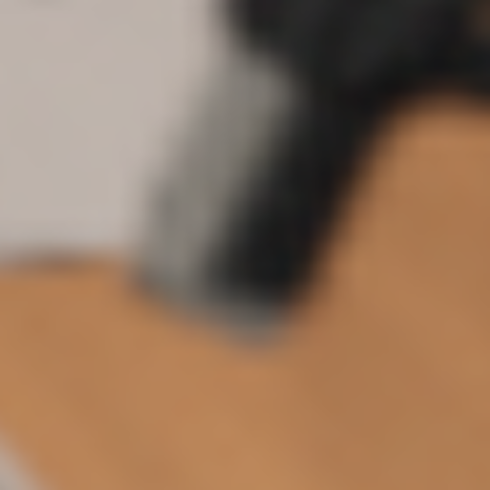

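Run:
```python
from look import *
np.save("w7.npy",arm.camera_info("wrist")['cam_to_world']);s=arm.read_state();print(s['position'],s['ee_rot'])
im=arm.get_image("wrist")[:,:,::-1];cv2.imwrite("pics/wrist7.png",im)
cv2.imwrite("pics/wrist7z.png",cv2.resize(im[170:390,0:280],None,fx=2.8,fy=2.7,interpolation=cv2.INTER_CUBIC))
cv2.imwrite("pics/wrist7y.png",cv2.resize(im[170:390,280:560],None,fx=2.8,fy=2.7,interpolation=cv2.INTER_CUBIC))
for c in ("scene","side"):cv2.imwrite(f"pics/{c}7.png",arm.get_image(c)[:,:,::-1])
for n,p in (("barL",bar(1.87)+62*EY),("barR",bar(1.87)-62*EY)):print(n,proj("wrist",p))
for c in("wrist","side","scene"):
  for t in("vial0","reagent","pot"):
    arm.get_image(c);print(c,t,[(round(d['confidence'],2),d['xyz']) for d in arm.place_of(t,c)])
```

```text
[ 543.9 -173.5   60.8] [0.  0.9 0.1 0.3]
barL [365.8 237.6]
barR [173.1 251.8]
wrist vial0 [(0.93, [741.3, -4.9, -2.6]), (0.71, [667.0, -13.5, 1.8])]
wrist reagent [(0.65, [680.7, -401.8, -1.2]), (0.21, [667.9, -12.3, -2.7])]
wrist pot [(0.75, [620.4, -186.2, -2.3])]
side vial0 [(0.74, [743.9, -5.4, 0.6]), (0.48, [669.6, -8.6, -0.4])]
side reagent [(0.81, [677.4, -404.3, 1.6]), (0.44, [622.0, -185.0, 0.3])]
side pot [(0.66, [621.9, -183.4, 0.9])]
scene vial0 [(0.74, [739.0, -3.3, -0.0]), (0.61, [670.1, -6.6, -1.2])]
scene reagent [(0.92, [677.0, -404.3, -1.0]), (0.73, [619.1, -185.1, 46.8]), (0.53, [582.0, 401.8, 2.3])]
scene pot [(0.73, [621.4, -187.7, 1.5])]
```

View pics/wrist7.png

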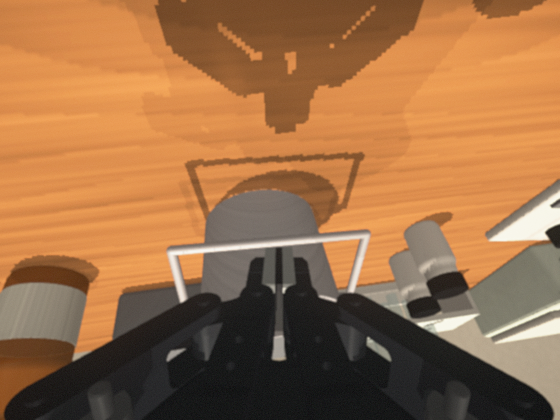

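View pics/scene7.png

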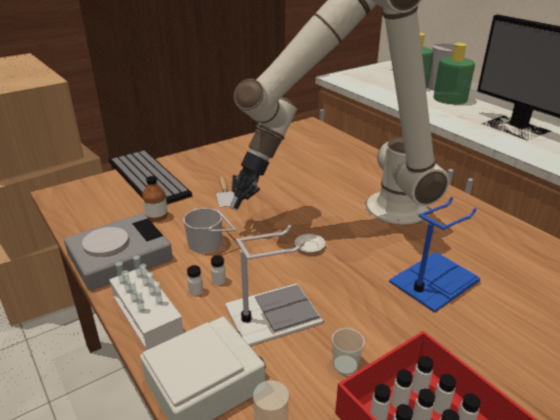

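```bash
python3 - <<'E'
from look import *
s=arm.read_state();R=Ro.from_quat(s['ee_rot']).as_matrix()
for d in ([0,0,0],[0,0,-36],[0,-10,-36],[0,-20,-36],[14,-21,-37],[0,0,-55]):
    p=s['position']+R@np.array(d,float);print(d,p,[proj(c,p).round(1).tolist() for c in("scene","side","wrist")])
print("axes",R)
E
python3 - <<'E'
import cv2
im=cv2.imread("pics/side7.png")[215:275,285:365]
cv2.imwrite("pics/side7z.png",cv2.resize(im,None,fx=10,fy=10,interpolation=cv2.INTER_CUBIC))
im=cv2.imread("pics/scene7.png")[165:225,205:285]
cv2.imwrite("pics/scene7z.png",cv2.resize(im,None,fx=10,fy=10,interpolation=cv2.INTER_CUBIC))
E
```

```text
[0, 0, 0] [ 544.  -173.6   60.5] [[227.8, 219.9], [329.2, 253.5], [279.7, 239.6]]
[0, 0, -36] [ 522.2 -177.4   88.9] [[233.0, 209.0], [325.3, 251.2], [279.9, 267.9]]
[0, -10, -36] [ 522.1 -187.3   87.5] [[231.4, 207.9], [327.2, 253.4], [260.3, 267.9]]
[0, -20, -36] [ 522.  -197.2   86.1] [[229.7, 206.9], [329.2, 255.6], [240.7, 267.9]]
[14, -21, -37] [ 510.3 -197.1   78.4] [[233.3, 207.9], [326.1, 258.8], [237.4, 243.4]]
[0, 0, -55] [ 510.7 -179.5  103.9] [[235.8, 203.2], [323.2, 250.0], [280.1, 288.5]]
axes [[-0.8  0.   0.6]
 [ 0.1  1.   0.1]
 [-0.6  0.1 -0.8]]
```

View pics/side7z.png

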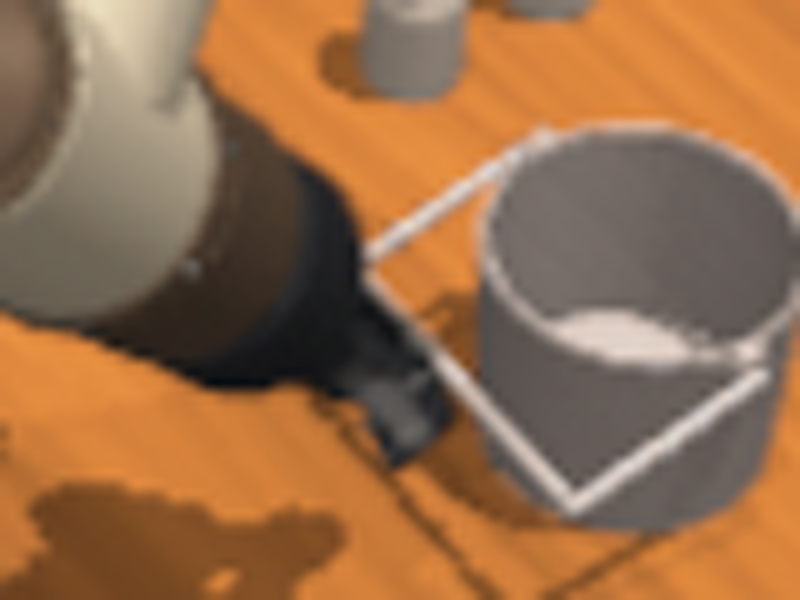

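View pics/scene7z.png

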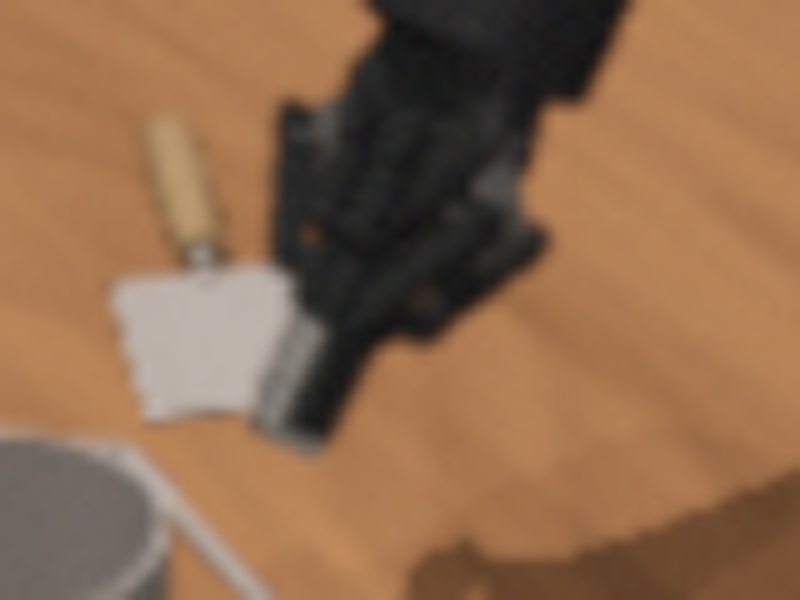

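Correction: the side camera looks almost along the fingers, so the grey thing I picked there is a knuckle, not the tip. The scene view (tip at (233.5,208.5)) and the wrist view (row 247) agree that the real tips are about 36 mm behind the reported TCP along z, with no sideways offset. The bail not moving confirms it. I'll carry that offset from here on.

```bash
python3 - <<'E'
import re
t=open('fk.py').read()
t=t.replace("E_=lambda","_R=Ro.from_quat([0.026,0.945,0.065,0.319]).as_quat()\nD+=[([-0.403,0.301,-0.512,-1.115,-0.383,-0.243],[499.2,-168.3,33.7],_R),([-0.341,0.357,-0.43,-1.037,-0.359,-0.373],[548.7,-174.3,32.3],_R),([-0.304,0.293,-0.445,-0.922,-0.363,-0.522],[544.2,-173.5,61.7],_R)]\nE_=lambda",1)
open('fk.py','w').write(t)
t=open('ik.py').read()
t=t.replace("def tcp(bar,R,past=16,off=14): return bar+off*R[:,0]+past*R[:,2]","TO=36\ndef tcp(bar,R,past=16,off=14): return bar+off*R[:,0]+(past+TO)*R[:,2]")
open('ik.py','w').write(t)
E
python3 - <<'E'
from ik import *
r=fit(D);print(r.x,r.fun[:-10].reshape(-1,3))
print("fine",[fk(q,V)[0]-p for q,p,_ in D])
s=arm.read_state();q=s['joints']
for hd,a in((5,35),(10,35),(10,38),(10,42)):
    R=skew(hd,a);qq=q.copy()
    for nm,b in [("hov",bar(1.87)-40*EX-6*K),("in",bar(1.87)-6*K)]+[(t,bar(t)) for t in(1.87,1.5,1.2,.6,.1)]:
        p=tcp(b,R);qq,c=ik(p,R,qq);print(hd,a,nm,p,round(c,4),qq.round(2).tolist())
E
```

```text
[161.   -0.8 564.9 422.1   0.3 332.5   0.  -79.9   0.3 -79.9] [[ 0.   0.1  0. ]
 [ 0.   0.2 -0.2]
 [-0.  -0.2  0.1]
 [ 0.1  0.1  0.1]
 [-0.2 -0.1 -0.3]
 [ 0.2 -0.   0.2]]
fine [array([0. , 0.1, 0. ]), array([ 0. ,  0.2, -0.2]), array([-0. , -0.2,  0.1]), array([0.1, 0.1, 0.1]), array([-0.2, -0.1, -0.3]), array([ 0.2, -0. ,  0.2])]
5 35 hov [ 528.3 -168.5    3.4] 0.0 [-0.29, 0.38, -0.49, -1.04, -0.25, -0.4]
5 35 in [ 568.  -173.     3.4] 0.0 [-0.24, 0.42, -0.43, -0.94, -0.23, -0.54]
5 35 1.87 [ 568.  -173.     9.4] 0.0 [-0.23, 0.41, -0.43, -0.9, -0.23, -0.58]
5 35 1.5 [ 564.9 -172.6   36.8] 0.0 [-0.19, 0.35, -0.46, -0.77, -0.23, -0.76]
5 35 1.2 [ 569.8 -173.2   58.7] 0.0 [-0.16, 0.32, -0.47, -0.65, -0.23, -0.9]
5 35 0.6 [ 597.2 -176.3   93.4] 0.0 [-0.12, 0.29, -0.44, -0.47, -0.26, -1.11]
5 35 0.1 [ 631.8 -180.2  106.1] 0.0 [-0.11, 0.32, -0.38, -0.4, -0.29, -1.19]
10 35 hov [ 527.9 -165.9    3.5] 0.0 [-0.32, 0.39, -0.47, -1.04, -0.32, -0.37]
10 35 in [ 567.6 -170.4    3.5] 0.0 [-0.28, 0.43, -0.4, -0.97, -0.31, -0.49]
10 35 1.87 [ 567.6 -170.4    9.5] 0.0 [-0.27, 0.41, -0.41, -0.94, -0.
[... 715 characters left out ...]
]
10 38 0.6 [ 599.3 -173.4   94.5] 0.0 [-0.21, 0.3, -0.37, -0.72, -0.36, -0.8]
10 38 0.1 [ 634.  -177.3  107.3] 0.0 [-0.19, 0.33, -0.31, -0.64, -0.37, -0.9]
10 42 hov [ 533.8 -165.1    6.1] 0.0 [-0.5, 0.41, -0.47, -1.4, -0.44, 0.13]
10 42 in [ 573.5 -169.6    6.1] 0.0 [-0.44, 0.44, -0.39, -1.34, -0.41, 0.02]
10 42 1.87 [ 573.5 -169.6   12.1] 0.0 [-0.43, 0.43, -0.39, -1.31, -0.41, -0.02]
10 42 1.5 [ 570.4 -169.3   39.5] 0.0 [-0.39, 0.37, -0.4, -1.2, -0.4, -0.18]
10 42 1.2 [ 575.3 -169.8   61.4] 0.0 [-0.35, 0.33, -0.39, -1.1, -0.39, -0.31]
10 42 0.6 [ 602.7 -173.    96.1] 0.0 [-0.28, 0.3, -0.35, -0.92, -0.38, -0.56]
10 42 0.1 [ 637.3 -176.9  108.8] 0.0 [-0.24, 0.33, -0.29, -0.82, -0.38, -0.68]
```

Run:
```python
from look import *
R=skew(10,38)
e=plan([(tcp(bar(1.87)-40*EX-6*K,R),R)],vmax=13)
e=plan([(tcp(bar(1.87)-6*K,R),R)],start=e,vmax=9)
```

```text
T [[9.0, 0.0, 7.5], [9.0, 0.0, 7.0], [9.0, 0.0, 7.5], [9.0, 0.0, 7.5], [9.0, 0.0, 7.5]]
D [[0.0, 0.0, 0.0], [0.0, 0.0, 0.0], [0.0, 0.0, 0.0], [0.0, 0.0, 0.0], [0.0, 0.0, 0.0]]
end [ 530.6 -165.6    4.4] [0.  0.9 0.1 0.3]
T [[-6.5, -1.0, 4.5], [-6.5, -0.5, 5.0], [-6.0, -1.0, 4.5], [-6.5, -1.0, 4.5], [-6.5, -0.5, 5.0]]
D [[0.0, 0.0, 0.0], [0.0, 0.0, 0.0], [0.0, 0.0, 0.0], [0.0, 0.0, 0.0], [0.0, 0.0, 0.0]]
end [ 570.2 -170.     4.4] [0.  0.9 0.1 0.3]
```

>>> send_rows(translation=[[9.0,0.0,7.5],[9.0,0.0,7.0],[9.0,0.0,7.5],[9.0,0.0,7.5],[9.0,0.0,7.5]], dr=[[0,0,0],[0,0,0],[0,0,0],[0,0,0],[0,0,0]], grip=[0,0,0,0,0])

```text
clock: 7.92
position: [530.6, -165.6, 4.1]
ee_rot: [0.026, 0.945, 0.065, 0.318]
contact_force: [0.7, 0.2, -0.0]
gripper_width: 0.1
```

>>> send_rows(translation=[[-6.5,-1.0,4.5],[-6.5,-0.5,5.0],[-6.0,-1.0,4.5],[-6.5,-1.0,4.5],[-6.5,-0.5,5.0]], dr=[[0,0,0],[0,0,0],[0,0,0],[0,0,0],[0,0,0]], grip=[0,0,0,0,0])

```text
clock: 8.55
position: [571.0, -169.9, 4.7]
ee_rot: [0.026, 0.945, 0.065, 0.319]
contact_force: [-0.6, 0.0, -0.7]
gripper_width: -0.5
```

Run:
```python
from look import *
look("8",("scene","side","wrist"))
R=skew(10,38)
P=[(tcp(bar(t),R),R) for t in np.linspace(1.87,.1,19)[1:]]
e=plan(P,vmax=10)
```

```text
8.55 [-0.343, 0.431, -0.391, -1.126, -0.343, -0.276] [ 571.  -169.9    4.7] F [-0.6  0.  -0.7] g -0.5
scene crop origin 157 174 x 6
side crop origin 277 203 x 6
T [[-3.0, 1.0, -6.0], [-3.0, 0.5, -6.0], [-3.5, 1.5, -6.0], [-4.0, 1.0, -6.5], [-5.0, 1.0, -5.5]]
D [[0.0, 0.0, 0.0], [0.0, 0.0, 0.0], [0.0, 0.0, 0.0], [0.0, 0.0, 0.0], [0.0, 0.0, 0.0]]
T [[-5.0, 1.0, -5.0], [-5.5, 0.5, -4.5], [-6.5, 1.0, -4.0], [-6.5, 0.5, -3.5], [-6.5, 0.5, -3.0]]
D [[0.0, 0.0, 0.0], [0.0, 0.0, 0.0], [0.0, 0.0, 0.0], [0.0, 0.0, 0.0], [0.0, 0.0, 0.0]]
T [[-7.0, 0.5, -2.0], [-7.5, 0.0, -1.5], [-7.5, 0.0, -0.5], [-7.0, 0.0, 0.0], [-7.5, 0.0, 0.5]]
D [[0.0, 0.0, 0.0], [0.0, 0.0, 0.0], [0.0, 0.0, 0.0], [0.0, 0.0, 0.0], [0.0, 0.0, 0.0]]
T [[-7.0, 0.0, 1.5], [-7.5, -0.5, 2.0], [-6.5, -0.5, 3.0], [-6.5, -0.5, 3.5], [0.0, 0.0, 0.0]]
D [[0.0, 0.0, 0.0], [0.0, 0.0, 0.0], [0.0, 0.0, 0.0], [0.0, 0.0, 0.0], [0.0, 0.0, 0.0]]
end [ 633.9 -177.1  107.2] [0.  0.9 0.1 0.3]
```

View pics/scene8.png

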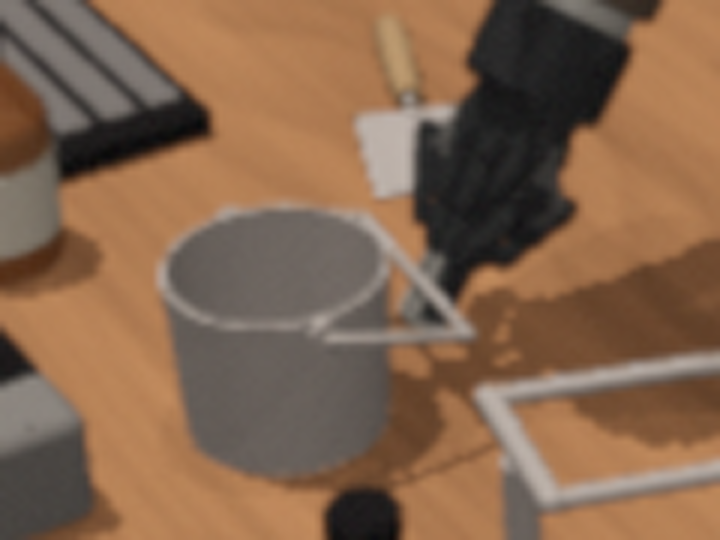

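View pics/side8.png

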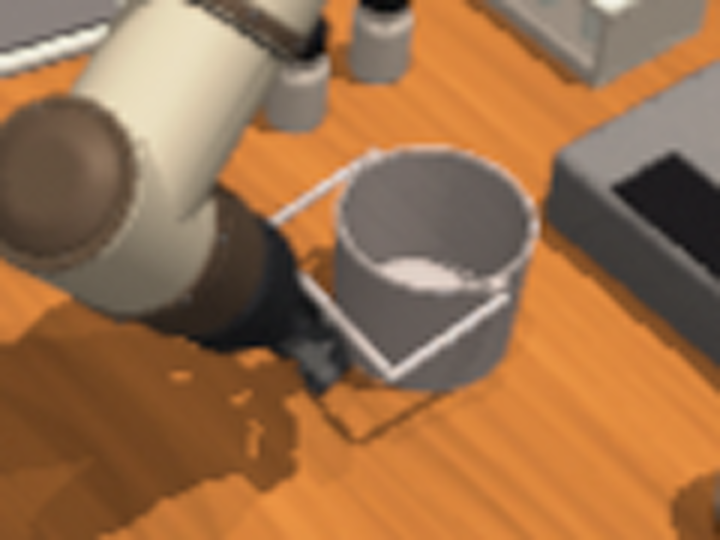

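View pics/wrist8.png

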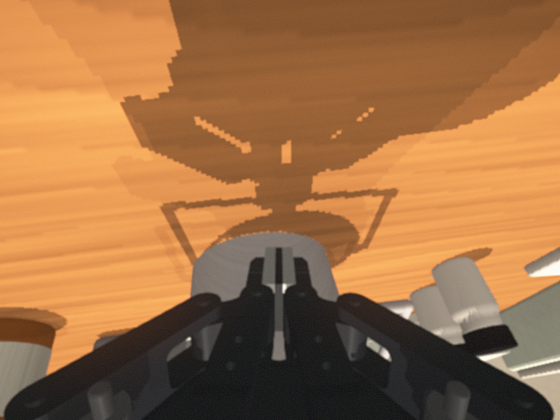

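The scene view shows the finger tip at about (415,315) in the crop, now inside and under the bail bar, with no contact force. Lifting along the arc.

>>> send_rows(translation=[[-3.0,1.0,-6.0],[-3.0,0.5,-6.0],[-3.5,1.5,-6.0],[-4.0,1.0,-6.5],[-5.0,1.0,-5.5]], dr=[[0,0,0],[0,0,0],[0,0,0],[0,0,0],[0,0,0]], grip=[0,0,0,0,0])

```text
clock: 9.32
position: [565.5, -169.5, 40.0]
ee_rot: [0.026, 0.946, 0.065, 0.318]
contact_force: [-1.6, 0.4, -0.3]
gripper_width: -0.0
```

Run:
```python
from look import *
look("9",("scene","side"))
```

```text
9.325 [-0.296, 0.356, -0.411, -0.974, -0.343, -0.474] [ 565.5 -169.5   40. ] F [-1.6  0.4 -0.3] g -0.0
scene crop origin 157 174 x 6
side crop origin 277 203 x 6
```

View pics/scene9.png

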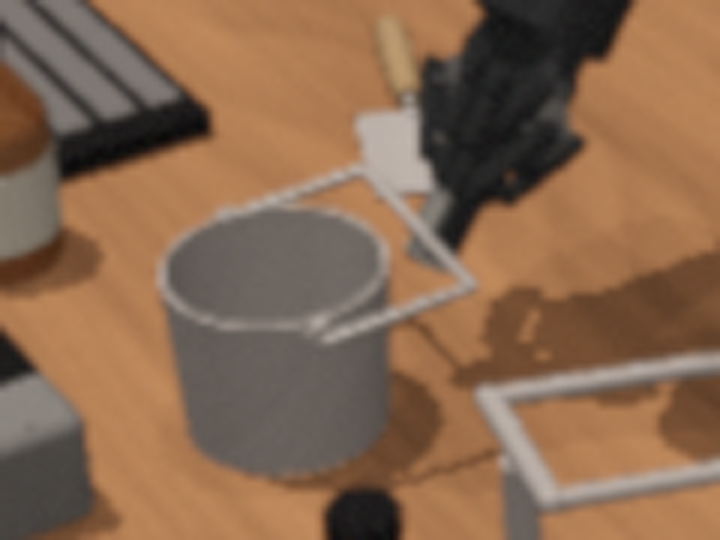

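View pics/side9.png

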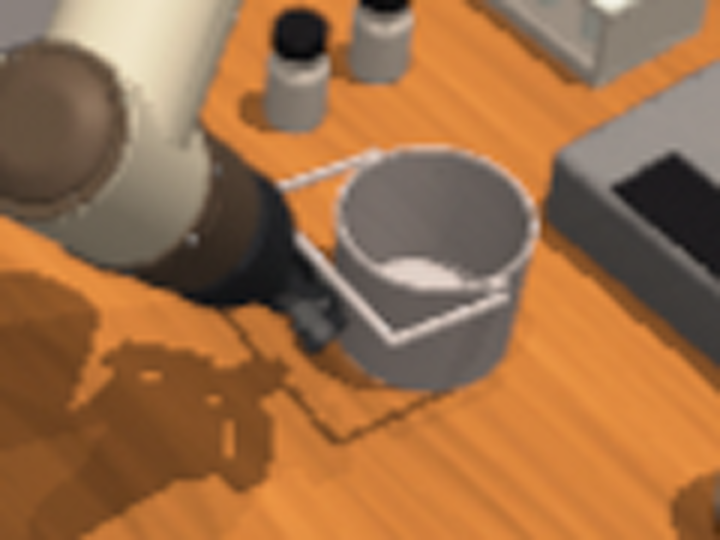

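The bail is swinging up (scene corners now (365,170) and (475,285) in the crop) and the pot hasn't moved. Continuing.

>>> send_rows(translation=[[-5.0,1.0,-5.0],[-5.5,0.5,-4.5],[-6.5,1.0,-4.0],[-6.5,0.5,-3.5],[-6.5,0.5,-3.0]], dr=[[0,0,0],[0,0,0],[0,0,0],[0,0,0],[0,0,0]], grip=[0,0,0,0,0])

```text
clock: 10.05
position: [578.5, -171.2, 74.4]
ee_rot: [0.026, 0.945, 0.065, 0.318]
contact_force: [0.1, -0.4, -0.4]
gripper_width: 0.1
```

>>> send_rows(translation=[[-7.0,0.5,-2.0],[-7.5,0.0,-1.5],[-7.5,0.0,-0.5],[-7.0,0.0,0.0],[-7.5,0.0,0.5]], dr=[[0,0,0],[0,0,0],[0,0,0],[0,0,0],[0,0,0]], grip=[0,0,0,0,0])

```text
clock: 10.68
position: [606.0, -174.5, 99.0]
ee_rot: [0.026, 0.945, 0.065, 0.318]
contact_force: [-0.2, -0.1, 0.4]
gripper_width: 0.2
```

Run:
```python
from look import *
look("10",("scene","side"))
R=skew(10,38)
P=[(tcp(bar(t),R),R) for t in np.linspace(.45,.05,5)]
e=plan(P,vmax=10)
```

```text
10.675 [-0.205, 0.302, -0.357, -0.692, -0.364, -0.837] [ 606.  -174.5   99. ] F [-0.2 -0.1  0.4] g 0.2
scene crop origin 157 174 x 6
side crop origin 277 203 x 6
T [[-2.5, 0.0, 1.0], [-7.0, 0.0, 1.5], [-7.0, -0.5, 2.5], [-7.0, -0.5, 3.5], [-6.5, -1.0, 3.5]]
D [[0.0, 0.0, 0.0], [0.0, 0.0, 0.0], [0.0, 0.0, 0.0], [0.0, 0.0, 0.0], [0.0, 0.0, 0.0]]
end [ 637.7 -178.   107.7] [0.  0.9 0.1 0.3]
```

View pics/scene10.png

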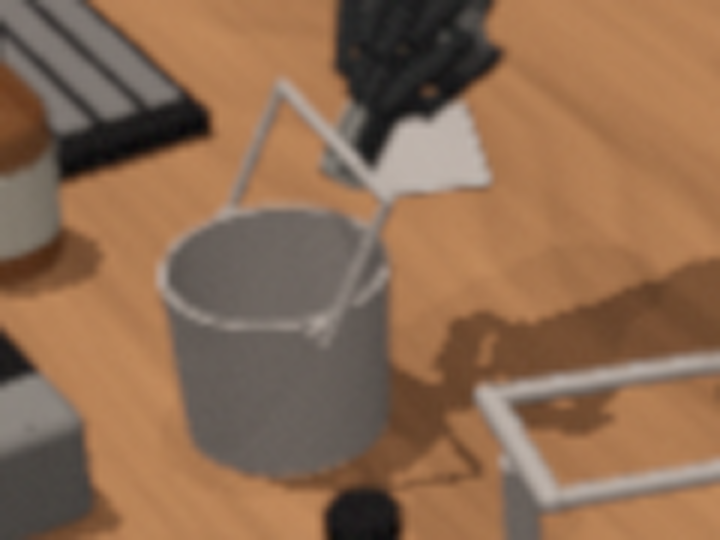

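View pics/side10.png

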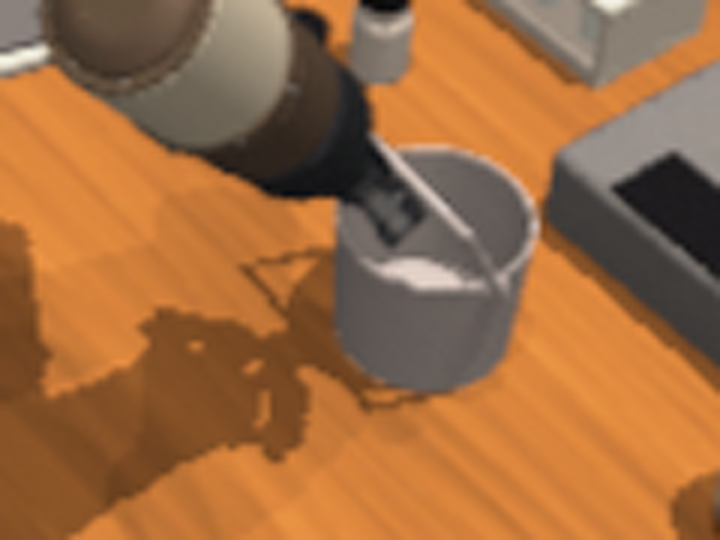

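>>> send_rows(translation=[[-2.5,0.0,1.0],[-7.0,0.0,1.5],[-7.0,-0.5,2.5],[-7.0,-0.5,3.5],[-6.5,-1.0,3.5]], dr=[[0,0,0],[0,0,0],[0,0,0],[0,0,0],[0,0,0]], grip=[0,0,0,0,0])

```text
clock: 11.4
position: [637.3, -177.9, 107.0]
ee_rot: [0.026, 0.945, 0.065, 0.318]
contact_force: [-0.4, 0.2, -0.8]
gripper_width: -0.2
```

Run:
```python
from look import *
look("11",("scene","side"),c0=(600,-180,100))
print(arm.place_of("bail_bar","scene"),arm.place_of("bail_bar","side"))
```

```text
11.4 [-0.186, 0.332, -0.301, -0.632, -0.375, -0.914] [ 637.3 -177.9  107. ] F [-0.4  0.2 -0.8] g -0.2
scene crop origin 149 168 x 6
side crop origin 284 194 x 6
[{'xyz': [615.8, -184.4, 156.7], 'confidence': 0.61}] [{'xyz': [741.7, -6.2, -3.2], 'confidence': 0.69}, {'xyz': [617.3, -185.1, 155.7], 'confidence': 0.58}]
```

View pics/scene11.png

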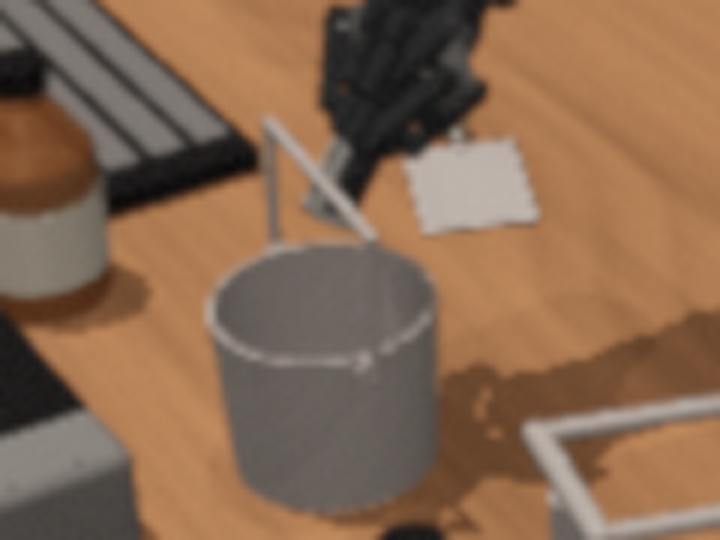

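View pics/side11.png

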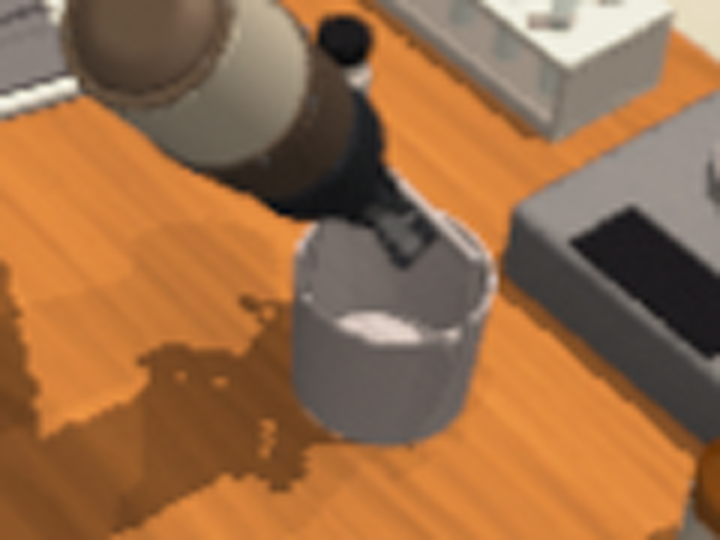

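```bash
cat >> ik.py <<'E'
def down(yaw_y):
    a=np.radians(yaw_y);y=np.array([np.cos(a),np.sin(a),0]);z=-K;return np.column_stack([np.cross(y,z),y,z])
E
python3 - <<'E'
from ik import *
s=arm.read_state();q=s['joints'];p=s['position']
b=np.array([617,-185,157.])
S=np.array([588.5,187,0]);SX,SY=frame(-12.3)
for az in(173.5,-6.5):
    qq=q.copy()
    dz=-5.8
    for nm,pp,R in [("ret",p-60*EX,skew(10,38)),("above",b+75*K-45*EX*0,down(az)),("grasp",b-55*K,down(az)),("lift",b+(245-157-55)*K,down(az)),("pre",S-110*SX+(248-55)*K,down(az+dz)),("over",S+15*SX+(248-55)*K,down(az+dz))]:
        qq,c=ik(pp,R,qq);print(az,nm,pp,round(c,4),qq.round(2).tolist())
E
```

```text
173.5 ret [ 577.2 -171.1  106.9] 0.0 [-0.21, 0.25, -0.41, -0.7, -0.37, -0.82]
173.5 above [ 617. -185.  232.] 0.0 [-0.04, 0.4, 0.12, 0.0, -1.29, -0.07]
173.5 grasp [ 617. -185.  102.] 0.0 [-0.04, 0.49, -0.07, -0.0, -1.01, -0.07]
173.5 lift [ 617. -185.  190.] 0.0 [-0.04, 0.42, 0.05, 0.0, -1.2, -0.07]
173.5 pre [481.  210.4 193. ] 0.0 [0.72, 0.22, -0.24, -0.0, -1.11, -0.94]
173.5 over [603.2 183.8 193. ] 0.0 [0.55, 0.4, 0.02, 0.0, -1.19, -0.77]
-6.5 ret [ 577.2 -171.1  106.9] 0.0 [-0.21, 0.25, -0.41, -0.7, -0.37, -0.82]
-6.5 above [ 617. -185.  232.] 0.099 [-0.07, 0.4, 0.15, -0.06, -1.31, -3.1]
-6.5 grasp [ 617. -185.  102.] 0.0715 [-0.07, 0.5, -0.04, -0.07, -1.03, -3.1]
-6.5 lift [ 617. -185.  190.] 0.0897 [-0.07, 0.43, 0.08, -0.06, -1.22, -3.1]
-6.5 pre [481.  210.4 193. ] 5.1764 [0.38, 0.18, -0.21, -0.55, -1.04, -3.1]
-6.5 over [603.2 183.8 193. ] 4.3722 [0.32, 0.35, 0.03, -0.44, -1.1, -3.1]
```

Run:
```python
from ik import *
s=arm.read_state();p=s['position'];R0=Ro.from_quat(s['ee_rot']).as_matrix()
b=np.array([616.5,-184.8,157.])
plan([(p-50*EX,R0),(b+85*K-40*EX,down(173.5))],vmax=13.5 if 0 else 17,wmax=8)
```

```text
T [[13.5, 1.5, -10.0], [13.0, 2.0, -9.5], [13.5, 1.5, -10.0], [-6.0, 1.0, -9.5], [-6.0, 0.5, -9.5]]
D [[0.0, 0.0, 0.0], [0.0, 0.0, 0.0], [0.0, 0.0, 0.0], [-1.8, 3.0, -7.0], [-1.6, 3.0, -6.8]]
T [[-5.0, 0.0, -10.5], [-4.5, 0.0, -10.0], [-4.0, -0.5, -10.5], [-3.5, -0.5, -11.0], [-3.0, -0.5, -11.0]]
D [[-1.8, 3.0, -7.0], [-1.8, 3.0, -7.0], [-1.8, 3.0, -6.8], [-1.6, 3.0, -7.0], [-1.8, 3.0, -7.0]]
T [[-2.5, -0.5, -11.0], [-1.5, -0.5, -11.0], [-1.0, 0.0, -11.5], [0.0, 0.0, -11.0], [0.0, 0.5, -11.5]]
D [[-1.8, 3.0, -7.0], [-1.8, 3.0, -6.8], [-1.6, 3.0, -7.0], [-1.8, 3.0, -7.0], [-1.8, 3.0, -6.8]]
end [ 576.6 -180.1  242. ] [-0.7  0.7  0.  -0. ]
```

>>> send_rows(translation=[[13.5,1.5,-10.0],[13.0,2.0,-9.5],[13.5,1.5,-10.0],[-6.0,1.0,-9.5],[-6.0,0.5,-9.5]], dr=[[0,0,0],[0,0,0],[0,0,0],[-1.8,3.0,-7.0],[-1.6,3.0,-6.8]], grip=[0,0,0,0,0])

```text
clock: 12.22
position: [584.0, -173.8, 130.0]
ee_rot: [-0.102, 0.955, 0.055, 0.274]
contact_force: [0.2, -0.5, 0.4]
gripper_width: -0.1
```

>>> send_rows(translation=[[-5.0,0.0,-10.5],[-4.5,0.0,-10.0],[-4.0,-0.5,-10.5],[-3.5,-0.5,-11.0],[-3.0,-0.5,-11.0]], dr=[[-1.8,3.0,-7.0],[-1.8,3.0,-7.0],[-1.8,3.0,-6.8],[-1.6,3.0,-7.0],[-1.8,3.0,-7.0]], grip=[0,0,0,0,0])

```text
clock: 12.85
position: [579.6, -177.2, 186.6]
ee_rot: [-0.409, 0.901, 0.029, 0.145]
contact_force: [-0.3, 0.6, -0.1]
gripper_width: -0.1
```

>>> send_rows(translation=[[-2.5,-0.5,-11.0],[-1.5,-0.5,-11.0],[-1.0,0.0,-11.5],[0.0,0.0,-11.0],[0.0,0.5,-11.5]], dr=[[-1.8,3.0,-7.0],[-1.8,3.0,-6.8],[-1.6,3.0,-7.0],[-1.8,3.0,-7.0],[-1.8,3.0,-6.8]], grip=[45,45,45,45,45])

```text
clock: 13.48
position: [575.3, -180.2, 242.6]
ee_rot: [-0.667, 0.745, 0.0, -0.001]
contact_force: [-0.1, 0.1, -0.5]
gripper_width: 45.0
```

Run:
```python
from look import *
look("12",("scene","side","wrist"),c0=(600,-180,110))
for c in("scene","side","wrist"):print([(round(d['confidence'],2),d['xyz']) for t in("bail_bar","pot") for d in arm.place_of(t,c)])
```

```text
13.475 [-0.035, 0.321, 0.027, 0.001, -1.279, -0.076] [ 575.3 -180.2  242.6] F [-0.1  0.1 -0.5] g 45.0
scene crop origin 148 165 x 6
side crop origin 284 191 x 6
[(0.6, [617.8, -184.2, 153.5]), (0.64, [620.7, -185.8, -1.0])]
[(0.45, [617.2, -184.2, 154.8]), (0.62, [622.6, -183.9, -0.4])]
[(0.64, [615.5, -186.3, 158.9]), (0.64, [620.0, -183.0, -2.4])]
```

View pics/scene12.png

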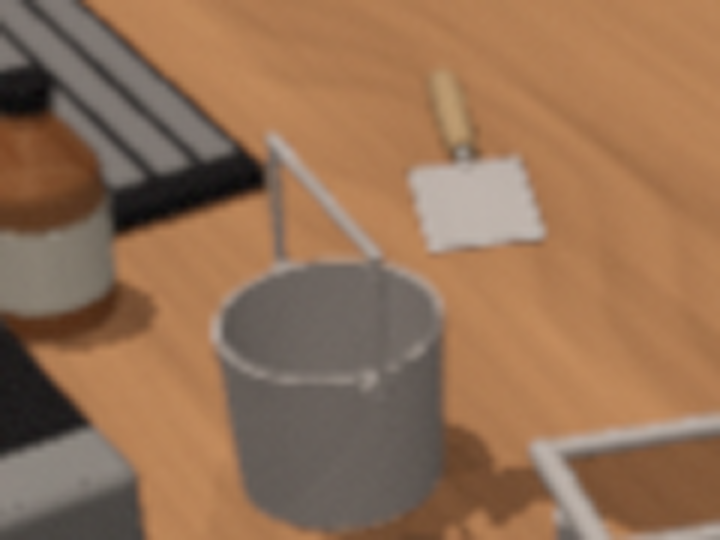

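View pics/side12.png

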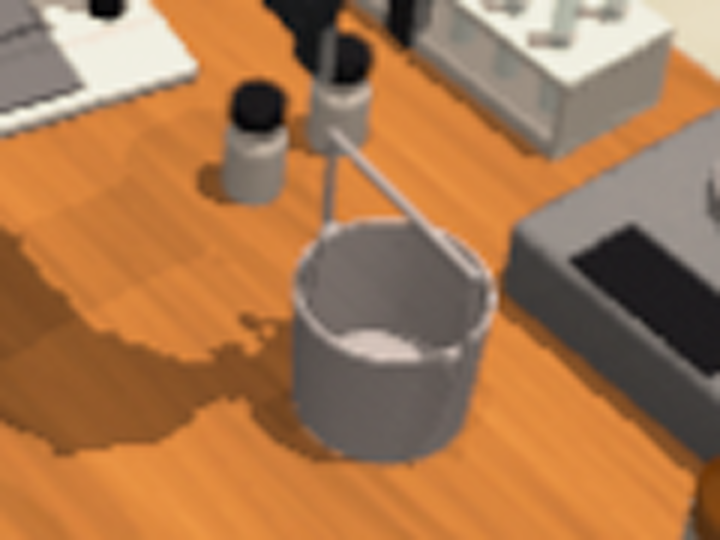

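View pics/wrist12.png

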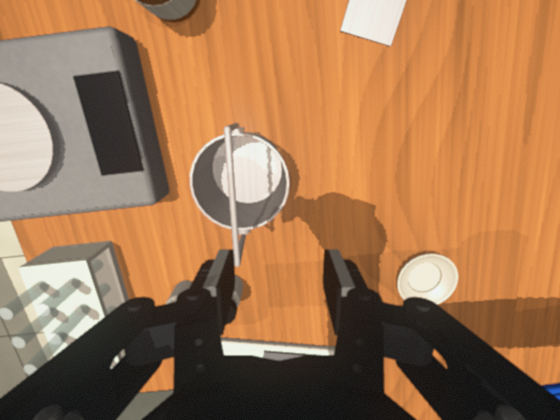

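The bail stands upright. In the wrist view the bar runs from (228,128) to about (237,262), with the pot unmoved below it.

Run:
```python
from look import *
a,b=atz("wrist",(228,128),157),atz("wrist",(237,262),157);print(a,b,(a+b)/2,np.linalg.norm(a-b),np.degrees(np.arctan2(*(b-a)[[1,0]])))
L=(148+380/6,165+257/6);L2=(284+333/6,191+133/6);print("L corner",tri(L,L2))
Rr=(148+270/6,165+137/6);R2=(284+483/6,191+277/6);print("R corner",tri(Rr,R2))
e=plan([(np.array([616.7,-185,157])+40*K,down(173.5))],vmax=14)
plan([(np.array([616.7,-185,157])-55*K,down(173.5))],start=e,vmax=19.5)
```

```text
[ 609.  -246.9  157. ] [ 620.6 -125.2  157. ] [ 614.8 -186.1  157. ] 122.26403639920956 84.5890058972918
L corner (array([ 622.3, -120.1,  157.5]), np.float64(2.8928360195763876))
R corner (array([ 613.3, -248.3,  157.7]), np.float64(3.87642423926416))
T [[0.0, -8.0, 9.0], [0.0, -8.5, 9.0], [0.0, -8.0, 9.0], [0.0, -8.5, 9.0], [0.0, -8.0, 9.0]]
D [[0.0, 0.0, 0.0], [0.0, 0.0, 0.0], [0.0, 0.0, 0.0], [0.0, 0.0, 0.0], [0.0, 0.0, -0.2]]
end [ 616.6 -185.1  196.8] [-0.7  0.7  0.  -0. ]
T [[0.0, 0.0, 19.0], [0.0, 0.0, 19.0], [0.0, 0.0, 19.0], [0.0, 0.0, 19.0], [0.0, 0.0, 19.0]]
D [[0.0, 0.0, 0.0], [0.0, 0.0, 0.0], [0.0, 0.0, 0.0], [0.0, 0.0, 0.0], [0.0, 0.0, 0.0]]
end [ 616.5 -185.1  101.8] [-0.7  0.7  0.  -0. ]
```

>>> send_rows(translation=[[0.0,-8.0,9.0],[0.0,-8.5,9.0],[0.0,-8.0,9.0],[0.0,-8.5,9.0],[0.0,-8.0,9.0]], dr=[[0,0,0],[0,0,0],[0,0,0],[0,0,0],[0,0,0]], grip=[45,45,45,45,45])

```text
clock: 14.55
position: [617.7, -184.8, 196.1]
ee_rot: [-0.666, 0.746, 0.0, -0.0]
contact_force: [-1.0, -0.0, -0.3]
gripper_width: 45.2
```

>>> send_rows(translation=[[0.0,0.0,14.0],[0.0,0.0,14.0],[0.0,0.0,14.0],[0.0,0.0,14.0],[0.0,0.0,0.0]], dr=[[0,0,0],[0,0,0],[0,0,0],[0,0,0],[0,0,0]], grip=[45,45,45,45,45])

```text
clock: 15.18
position: [616.1, -184.7, 139.5]
ee_rot: [-0.666, 0.746, 0.001, -0.001]
contact_force: [-0.0, 0.4, 0.5]
gripper_width: 45.3
```

Run:
```python
from look import *
look("13",("scene","side","wrist"),c0=(600,-180,140))
```

```text
15.175 [-0.04, 0.459, -0.022, -0.0, -1.093, -0.074] [ 616.1 -184.7  139.5] F [-0.   0.4  0.5] g 45.3
scene crop origin 148 156 x 6
side crop origin 285 185 x 6
```

View pics/scene13.png

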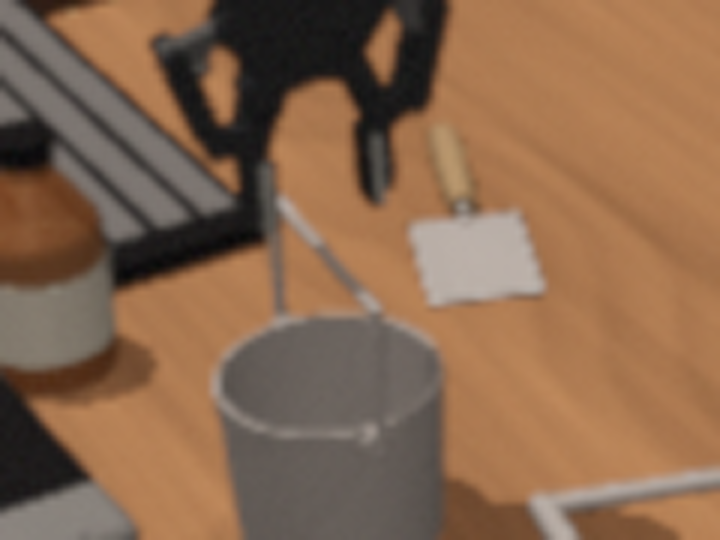

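View pics/side13.png

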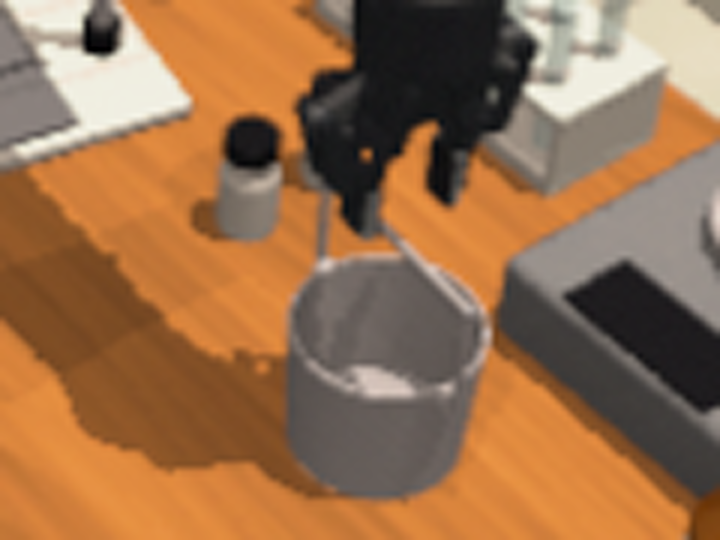

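View pics/wrist13.png

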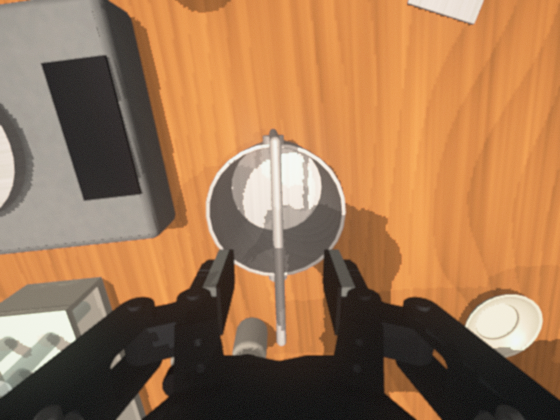

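The fingers straddle the bar: fingers at columns 233 and 325, bar at about 279. Descending 37 mm, then closing.

>>> send_rows(translation=[[0.0,0.0,13.0],[0.0,0.0,12.0],[0.0,0.0,12.0],[0.0,0.0,0.0],[0.0,0.0,0.0]], dr=[[0,0,0],[0,0,0],[0,0,0],[0,0,0],[0,0,0]], grip=[45,45,45,45,30])

```text
clock: 15.95
position: [617.3, -184.9, 104.2]
ee_rot: [-0.666, 0.746, -0.0, -0.0]
contact_force: [1.0, -0.9, 1.5]
gripper_width: 30.1
```

>>> send_rows(translation=[[0,0,0],[0,0,0],[0,0,0],[0,0,0],[0,0,0]], dr=[[0,0,0],[0,0,0],[0,0,0],[0,0,0],[0,0,0]], grip=[20,10,4,0,0])

```text
clock: 16.58
position: [617.3, -184.8, 104.6]
ee_rot: [-0.666, 0.746, -0.0, -0.0]
contact_force: [-0.8, 0.9, 3.4]
gripper_width: 3.3
```

Run:
```python
from look import *
look("14",("scene","wrist"),c0=(600,-180,140))
```

```text
16.575 [-0.04, 0.49, -0.066, 0.0, -1.015, -0.074] [ 617.3 -184.8  104.6] F [-0.8  0.9  3.4] g 3.3
scene crop origin 148 156 x 6
```

View pics/scene14.png

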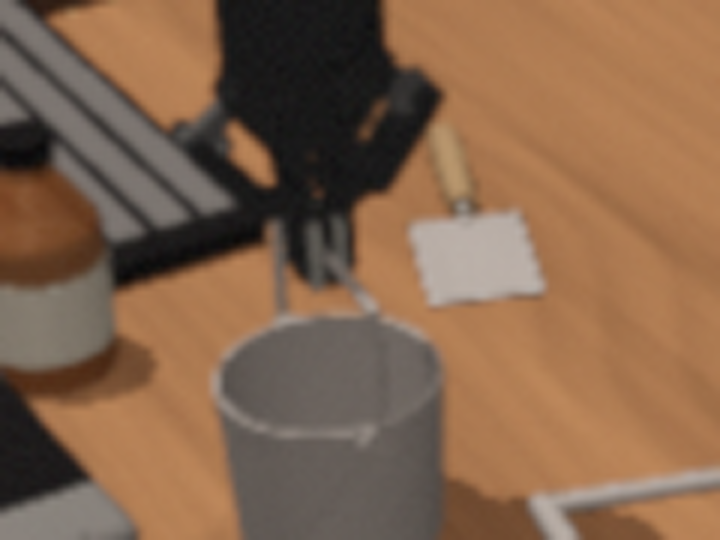

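View pics/wrist14.png

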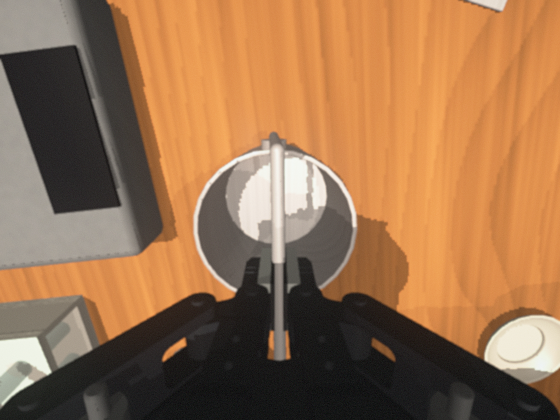

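>>> send_rows(translation=[[0,0,0],[0,0,0],[0,0,-3],[0,0,-5],[0,0,-5]], dr=[[0,0,0],[0,0,0],[0,0,0],[0,0,0],[0,0,0]], grip=[0,0,0,0,0])

```text
clock: 17.3
position: [616.4, -184.6, 116.2]
ee_rot: [-0.665, 0.746, 0.001, -0.001]
contact_force: [0.2, 0.5, -3.6]
gripper_width: 3.3
```

>>> send_rows(translation=[[0,0,-6],[0,0,-6],[0,0,-6],[0,0,-6],[0,0,0]], dr=[[0,0,0],[0,0,0],[0,0,0],[0,0,0],[0,0,0]], grip=[0,0,0,0,0])

```text
clock: 17.92
position: [617.5, -184.9, 142.0]
ee_rot: [-0.666, 0.746, -0.0, 0.0]
contact_force: [0.7, -0.2, -5.3]
gripper_width: 3.2
```

Run:
```python
from look import *
look("15",("scene","side"),c0=(600,-180,120),w=65,h=50)
```

```text
17.925 [-0.04, 0.457, -0.02, 0.0, -1.093, -0.074] [ 617.5 -184.9  142. ] F [ 0.7 -0.2 -5.3] g 3.2
scene crop origin 143 157 x 6
side crop origin 280 184 x 6
```

View pics/scene15.png

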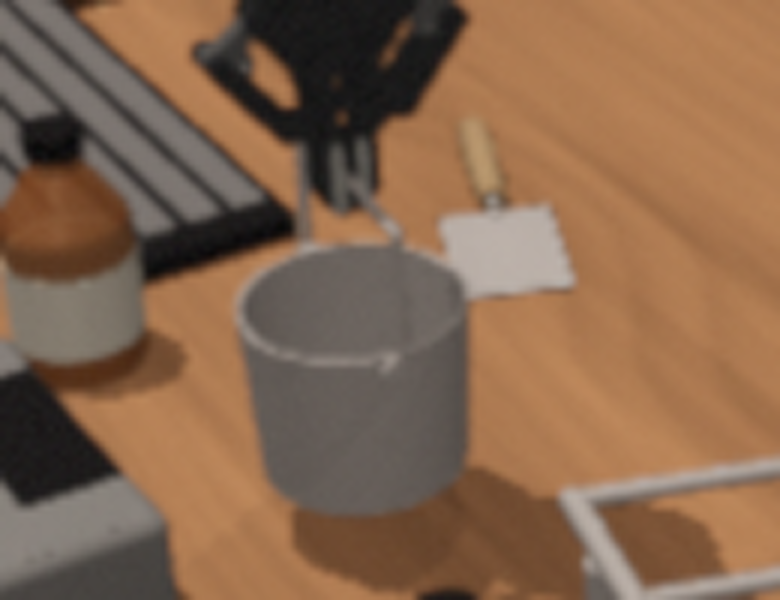

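View pics/side15.png

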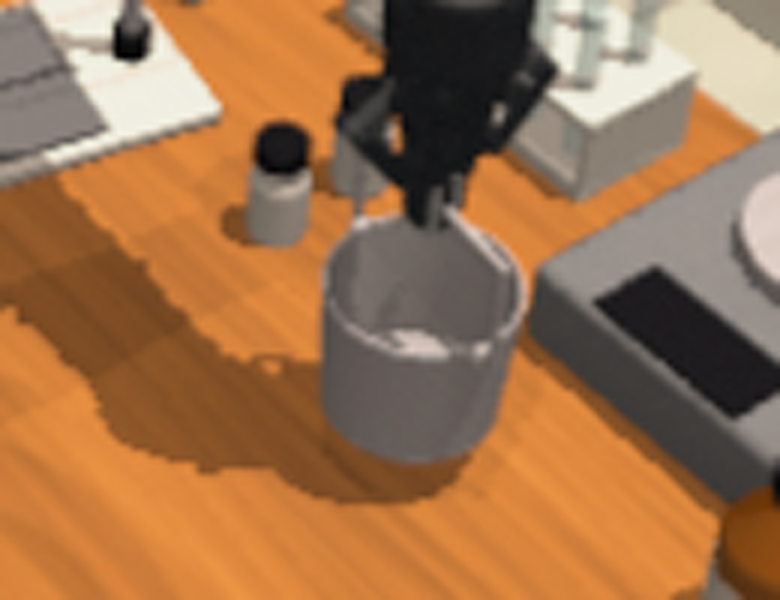

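The pot hangs about 37 mm clear of the bench, level, with the grip steady at 3.2 mm and about 5 N of weight. I'll raise it to carrying height and plan the carry.

Run:
```python
from ik import *
S=np.array([588.5,187,0]);SX,SY=frame(-12.3);R1=down(167.7)
s=arm.read_state();p=s['position'];R0=Ro.from_quat(s['ee_rot']).as_matrix()
h=198
e=plan([(np.array([617,-185,h]),R0)],vmax=12)
w1=np.array([480,60,h]);pre=S-100*SX+h*K
e=plan([(w1,R1)],start=e,vmax=21)
e=plan([(pre,R1)],start=e,vmax=17)
print(pre)
```

```text
T [[0.0, 0.0, -11.5], [0.0, 0.0, -11.5], [0.0, 0.0, -11.0], [0.0, 0.0, -11.5], [0.5, 0.0, -11.5]]
D [[0.0, 0.0, 0.0], [0.0, 0.0, 0.0], [0.0, 0.0, 0.0], [0.0, 0.0, 0.0], [0.0, 0.0, 0.0]]
end [ 616.9 -185.2  198. ] [-0.7  0.7  0.  -0. ]
T [[-16.5, 11.5, 0.0], [-16.0, 12.0, 0.0], [-16.0, 12.0, 0.0], [-16.0, 12.0, 0.0], [-16.0, 12.0, 0.0]]
D [[0.0, 0.0, 0.4], [0.0, 0.0, 0.4], [0.0, 0.0, 0.4], [0.0, 0.0, 0.4], [0.0, 0.0, 0.4]]
T [[-16.0, 12.5, 0.0], [-15.5, 12.5, 0.0], [-16.0, 12.5, 0.0], [-15.5, 12.5, 0.0], [-15.5, 12.5, 0.0]]
D [[0.0, 0.0, 0.4], [0.0, 0.0, 0.4], [0.0, 0.0, 0.4], [0.0, 0.0, 0.4], [0.0, 0.0, 0.6]]
T [[-15.5, 13.0, 0.0], [-15.0, 13.0, 0.0], [-15.5, 13.0, 0.0], [-15.0, 13.5, 0.0], [0.0, 0.0, 0.0]]
D [[0.0, 0.0, 0.4], [0.0, 0.0, 0.4], [0.0, 0.0, 0.4], [0.0, 0.0, 0.4], [0.0, 0.0, 0.0]]
end [479.8  60.  198.2] [-0.6  0.8  0.  -0. ]
T [[-16.5, 2.5, 0.0], [-16.0, 2.0, 0.0], [-16.5, 2.5, 0.0], [-16.5, 2.5, 0.0], [-16.5, 2.0, 0.0]]
D [[0.0, 0.0, 0.0], [0.0, 0.0, 0.0], [0.0, 0.0, 0.0], [0.0, 0.0, 0.0], [0.0, 0.0, 0.0]]
T [[-16.0, 2.5, 0.0], [-16.5, 2.5, 0.0], [-16.5, 2.0, 0.0], [-16.0, 2.5, 0.0], [0.0, 0.0, 0.0]]
D [[0.0, 0.0, 0.0], [0.0, 0.0, 0.0], [0.0, 0.0, 0.0], [0.0, 0.0, 0.0], [0.0, 0.0, 0.0]]
end [490.7 208.1 198.2] [-0.6  0.8  0.  -0. ]
[490.8 208.3 198. ]
```

>>> send_rows(translation=[[0.0,0.0,-11.5],[0.0,0.0,-11.5],[0.0,0.0,-11.0],[0.0,0.0,-11.5],[0.5,0.0,-11.5]], dr=[[0,0,0],[0,0,0],[0,0,0],[0,0,0],[0,0,0]], grip=[0,0,0,0,0])

```text
clock: 18.65
position: [617.1, -185.2, 199.1]
ee_rot: [-0.666, 0.746, 0.0, -0.0]
contact_force: [-0.1, -0.2, -5.5]
gripper_width: 3.8
```

>>> send_rows(translation=[[-8.0,5.5,0.0],[-12.0,9.0,0.0],[-16.0,12.0,0.0],[-16.0,12.0,0.0],[-16.0,12.0,0.0]], dr=[[0.0,0.0,0.4],[0.0,0.0,0.4],[0.0,0.0,0.4],[0.0,0.0,0.4],[0.0,0.0,0.4]], grip=[0,0,0,0,0])

```text
clock: 19.27
position: [574.8, -109.7, 198.1]
ee_rot: [-0.653, 0.758, 0.0, -0.0]
contact_force: [-1.1, -0.1, -5.2]
gripper_width: 3.6
```

>>> send_rows(translation=[[-16.0,12.5,0.0],[-15.5,12.5,0.0],[-16.0,12.5,0.0],[-15.5,12.5,0.0],[-15.5,12.5,0.0]], dr=[[0.0,0.0,0.4],[0.0,0.0,0.4],[0.0,0.0,0.4],[0.0,0.0,0.4],[0.0,0.0,0.6]], grip=[0,0,0,0,0])

```text
clock: 19.9
position: [525.7, -22.3, 198.3]
ee_rot: [-0.638, 0.77, 0.0, -0.0]
contact_force: [0.3, -0.4, -4.1]
gripper_width: 3.5
```

>>> send_rows(translation=[[-15.5,13.0,0.0],[-15.0,13.0,0.0],[-15.5,13.0,0.0],[-15.0,13.5,0.0],[-12.0,10.0,0.0]], dr=[[0.0,0.0,0.4],[0.0,0.0,0.4],[0.0,0.0,0.4],[0.0,0.0,0.4],[0.0,0.0,0.0]], grip=[0,0,0,0,0])

```text
clock: 20.52
position: [479.1, 61.5, 198.4]
ee_rot: [-0.627, 0.779, 0.0, 0.0]
contact_force: [-0.1, 0.5, -4.3]
gripper_width: 3.6
```

Run:
```python
from look import *
look("16",("scene",),c0=(520,100,150),w=130,h=95,f=3)
S=np.array([588.5,187,0]);SX,SY=frame(-12.3);R1=down(167.7)
e=plan([(S-100*SX+198*K,R1)],vmax=17)
```

```text
20.525 [0.465, 0.14, -0.325, -0.0, -1.105, -0.679] [479.1  61.5 198.4] F [-0.1  0.5 -4.3] g 3.6
scene crop origin 158 140 x 3
T [[-16.0, 2.0, 0.0], [-16.5, 2.0, 0.0], [-16.0, 2.5, 0.0], [-16.0, 2.0, 0.5], [-16.0, 2.0, 0.0]]
D [[0.0, 0.0, 0.0], [0.0, 0.0, 0.0], [0.0, 0.0, 0.0], [0.0, 0.0, 0.0], [0.0, 0.0, 0.0]]
T [[-16.5, 2.0, 0.0], [-16.0, 2.5, 0.0], [-16.0, 2.0, 0.0], [-16.0, 2.0, 0.0], [0.0, 0.0, 0.0]]
D [[0.0, 0.0, 0.0], [0.0, 0.0, 0.0], [0.0, 0.0, 0.0], [0.0, 0.0, 0.0], [0.0, 0.0, 0.0]]
end [490.8 208.1 198.1] [-0.6  0.8  0.   0. ]
```

View pics/scene16.png

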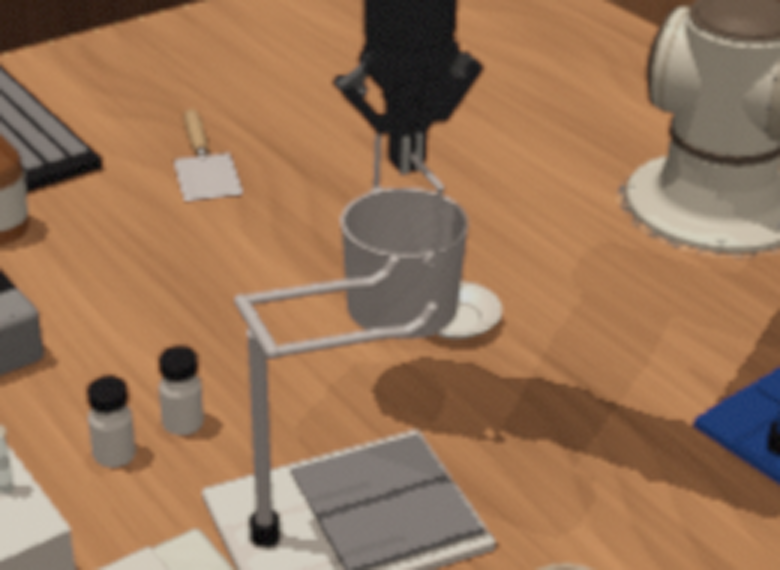

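The pot hangs level behind the prong tips (crop (395,262) and (432,310)). Moving to the point in front of the hook.

>>> send_rows(translation=[[-14.0,2.0,0.0],[-16.5,2.0,0.0],[-16.0,2.5,0.0],[-16.0,2.0,0.5],[-16.0,2.0,0.0]], dr=[[0,0,0],[0,0,0],[0,0,0],[0,0,0],[0,0,0]], grip=[0,0,0,0,0])

```text
clock: 21.2
position: [486.9, 140.4, 197.5]
ee_rot: [-0.627, 0.779, 0.0, -0.0]
contact_force: [1.0, 0.5, -4.1]
gripper_width: 3.8
```

>>> send_rows(translation=[[-16.5,2.0,0.0],[-16.0,2.5,0.0],[-16.0,2.0,0.0],[-12.0,2.0,0.0],[-6.0,0.0,0.0]], dr=[[0,0,0],[0,0,0],[0,0,0],[0,0,0],[0,0,0]], grip=[0,0,0,0,0])

```text
clock: 21.82
position: [492.7, 206.9, 197.6]
ee_rot: [-0.627, 0.779, 0.0, -0.0]
contact_force: [-0.1, 0.5, -5.6]
gripper_width: 3.5
```

Run:
```python
from look import *
look("17",("scene","side","wrist"),c0=(540,190,190),w=100,h=75,f=4)
for c in("scene","side"):
  for t in("bail_bar","hook_seat","pot"):print(c,t,[(round(d['confidence'],2),d['xyz']) for d in arm.place_of(t,c)])
```

```text
21.825 [0.701, 0.231, -0.213, -0.0, -1.128, -0.916] [492.7 206.9 197.6] F [-0.1  0.5 -5.6] g 3.5
scene crop origin 204 167 x 4
side crop origin 164 92 x 4
scene bail_bar [(0.48, [497.1, 206.7, 249.8]), (0.16, [581.8, 399.0, 4.9])]
scene hook_seat [(0.93, [163.3, 324.8, 223.6]), (0.62, [588.6, 186.3, 210.5])]
scene pot [(0.84, [493.8, 204.3, 91.0]), (0.29, [420.7, -410.1, -3.5])]
side bail_bar [(0.48, [495.8, 206.4, 247.9]), (0.3, [590.2, 186.6, 215.3])]
side hook_seat [(0.69, [590.0, 185.6, 213.9]), (0.58, [159.0, 327.4, 217.1])]
side pot [(0.63, [496.1, 210.4, 91.7]), (0.22, [673.4, -11.1, -2.5])]
```

View pics/scene17.png

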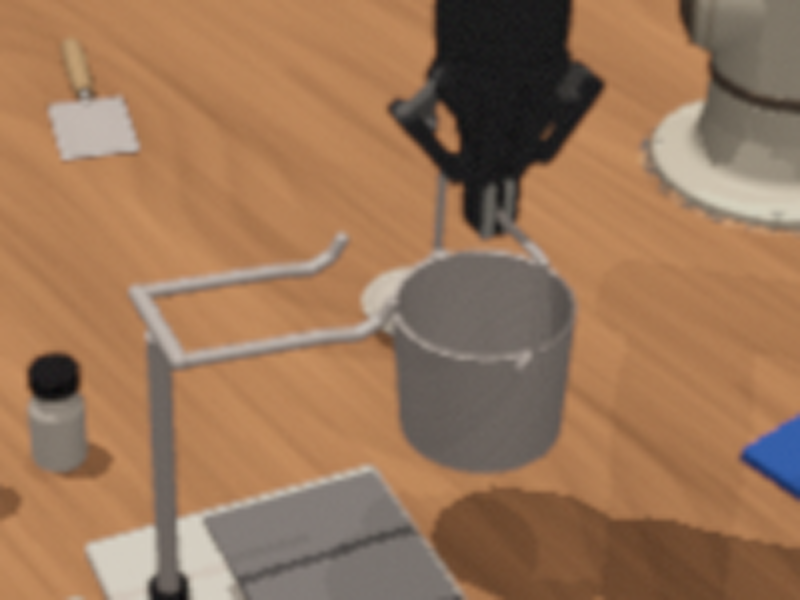

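View pics/side17.png

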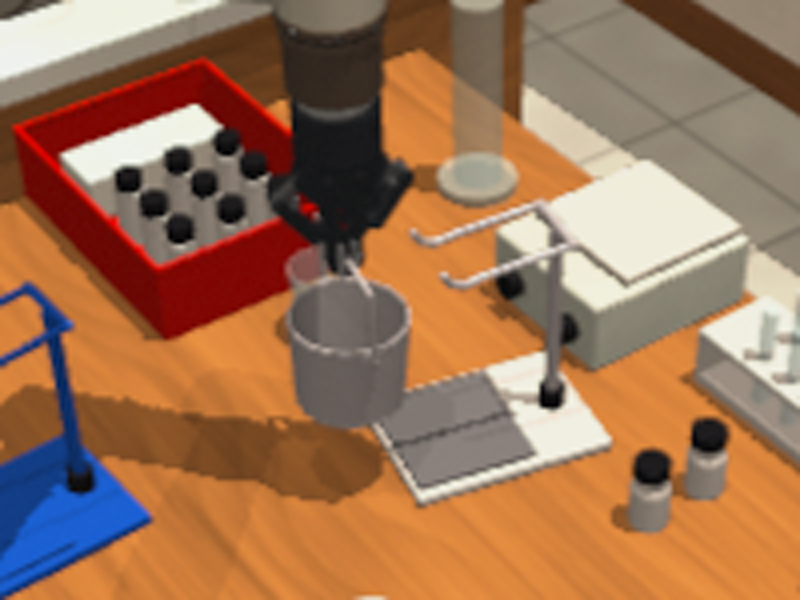

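View pics/wrist17.png

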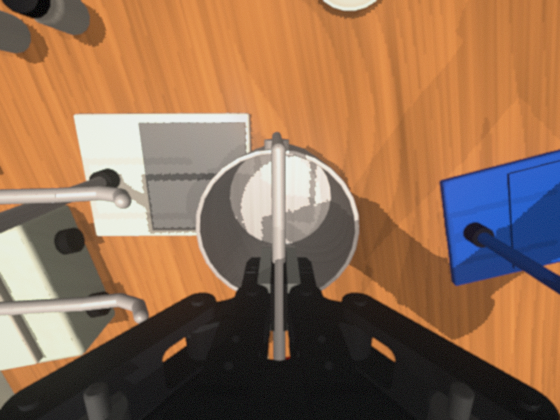

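Run:
```python
from look import *
tl=tri((301.7,243.2),(164+414/4,92+233/4));tr=tri((289.9,226.1),(164+447/4,92+280/4))
print("tips +y",tl,"-y",tr)
m=(tl[0]+tr[0])/2;d=(tl[0]-tr[0])[:2];print(m,np.hypot(*d),np.degrees(np.arctan2(d[1],d[0])))
# cross-bar corners: scene and side
cl=tri((204+180/4,167+360/4),(164+545/4,92+207/4));cr=tri((204+137/4,167+290/4),(164+575/4,92+247/4))
print("cross +y",cl,"-y",cr,(cl[0]+cr[0])/2)
for uv in((122,198),(140,312)):print("wrist tip z229",atz("wrist",uv,229))
a,b=atz("wrist",(278,138),249),atz("wrist",(279,345),249);print("bar",a,b,(a+b)/2,np.degrees(np.arctan2(*(b-a)[[1,0]])))
i=(cl[0]+cr[0])/2-m;print("stand x heading",np.degrees(np.arctan2(i[1],i[0])))
```

```text
tips +y (array([578.1, 226.3, 225.8]), np.float64(0.3265230246345039)) -y (array([560.9, 154.7, 225.3]), np.float64(4.668705312010715))
[569.5 190.5 225.5] 73.60131126710226 76.49050111856376
cross +y (array([698.6, 195.6, 221. ]), np.float64(4.591022662091346)) -y (array([683.6, 129.5, 222.2]), np.float64(1.3288402221011064)) [691.1 162.5 221.6]
wrist tip z229 [558.9 155.  229. ]
wrist tip z229 [572.7 218.6 229. ]
bar [478.2 141.7 249. ] [499.1 239.3 249. ] [488.6 190.5 249. ] 77.90310011495588
stand x heading -12.934740606338268
```

Run:
```python
from look import *
S=np.array([588.5,187,0]);SX,SY=frame(-12.5);R1=down(167.5)
e=plan([(S+15*SX+198*K,R1)],vmax=12)
```

```text
T [[0.0, -11.5, 0.0], [-0.5, -11.0, 0.0], [0.0, -11.5, 0.0], [-0.5, -11.0, 0.0], [0.0, -11.5, 0.0]]
D [[0.0, 0.0, 0.0], [0.0, 0.0, 0.0], [0.0, 0.0, 0.0], [0.0, 0.0, 0.0], [0.0, 0.0, 0.0]]
T [[-0.5, -11.0, 0.0], [0.0, -11.5, 0.0], [-0.5, -11.0, 0.0], [0.0, -11.5, -0.5], [-0.5, -11.0, 0.0]]
D [[0.0, 0.0, 0.0], [0.0, 0.0, 0.0], [0.0, 0.0, 0.2], [0.0, 0.0, 0.0], [0.0, 0.0, 0.0]]
end [603.  183.9 198.2] [-0.6  0.8  0.  -0. ]
```

>>> send_rows(translation=[[0.0,-8.0,0.0],[-0.5,-11.0,0.0],[0.0,-11.5,0.0],[-0.5,-11.0,0.0],[0.0,-11.5,0.0]], dr=[[0,0,0],[0,0,0],[0,0,0],[0,0,0],[0,0,0]], grip=[0,0,0,0,0])

```text
clock: 22.9
position: [545.5, 195.4, 197.5]
ee_rot: [-0.627, 0.779, 0.0, -0.0]
contact_force: [0.6, -0.6, -4.9]
gripper_width: 3.6
```

>>> send_rows(translation=[[-0.5,-12.0,0.0],[0.0,-12.0,0.0],[-0.5,-12.0,0.0],[0.0,-12.0,0.0],[-0.5,-10.0,0.0]], dr=[[0,0,0],[0,0,0],[0,0,0.2],[0,0,0],[0,0,0]], grip=[0,0,0,0,0])

```text
clock: 23.52
position: [602.4, 184.4, 197.5]
ee_rot: [-0.626, 0.78, 0.0, -0.0]
contact_force: [-0.0, 0.9, -4.2]
gripper_width: 3.8
```

Run:
```python
from look import *
look("18",("scene","side","wrist"),c0=(600,180,200),w=80,h=60,f=5)
for c in("scene","side"):
  for t in("bail_bar","pot"):print(c,t,[(round(d['confidence'],2),d['xyz']) for d in arm.place_of(t,c)])
```

```text
23.525 [0.553, 0.393, 0.023, -0.0, -1.201, -0.772] [602.4 184.4 197.5] F [-0.   0.9 -4.2] g 3.8
scene crop origin 201 185 x 5
side crop origin 200 100 x 5
scene bail_bar [(0.66, [606.2, 186.1, 247.9]), (0.31, [601.5, 183.4, 141.0])]
scene pot [(0.87, [604.2, 182.9, 90.7])]
side bail_bar [(0.37, [604.5, 186.0, 248.3])]
side pot [(0.7, [608.2, 185.5, 93.2]), (0.56, [587.7, 189.0, 2.2]), (0.24, [420.3, -409.4, -0.7])]
```

View pics/scene18.png

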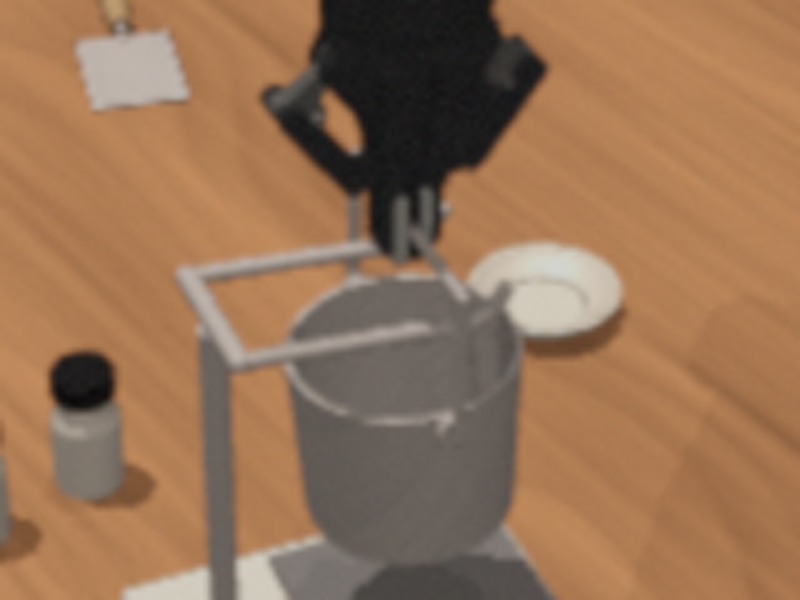

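View pics/side18.png

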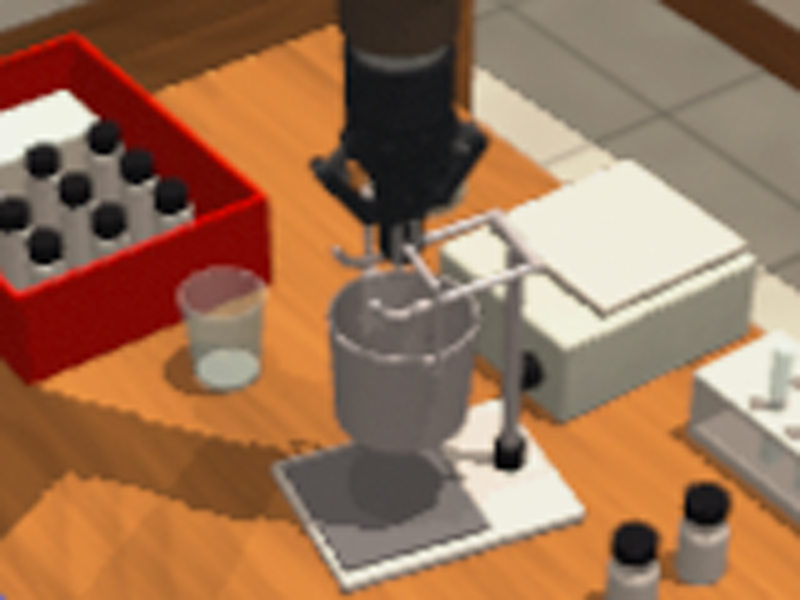

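View pics/wrist18.png

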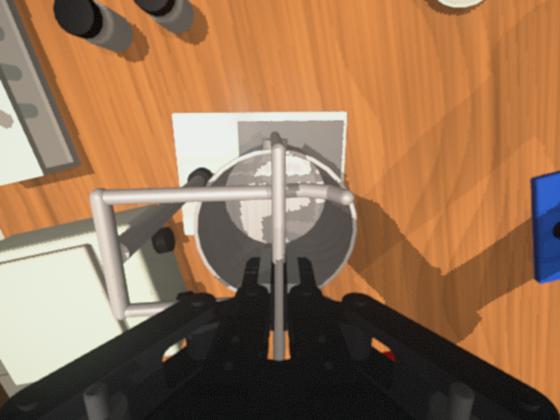

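The bar is over both prongs, behind the turned-up tips. In the wrist view the bar is at column 278, the tip at (350,198), and the cross bar at columns 95–125. Lowering.

>>> send_rows(translation=[[0,0,6],[0,0,7],[0,0,6],[0,0,4],[0,0,2]], dr=[[0,0,0],[0,0,0],[0,0,0],[0,0,0],[0,0,0]], grip=[0,0,0,0,0])

```text
clock: 24.5
position: [601.5, 184.6, 172.2]
ee_rot: [-0.626, 0.78, 0.0, -0.001]
contact_force: [0.4, -0.1, -4.5]
gripper_width: 3.8
```

>>> send_rows(translation=[[0,0,2],[0,0,1.5],[0,0,1.5],[0,0,0],[0,0,0]], dr=[[0,0,0],[0,0,0],[0,0,0],[0,0,0],[0,0,0]], grip=[0,0,0,0,0])

```text
clock: 25.12
position: [601.6, 184.7, 167.7]
ee_rot: [-0.626, 0.78, 0.0, -0.0]
contact_force: [0.2, 0.3, -4.6]
gripper_width: 3.5
```

Run:
```python
from look import *
look("19",("scene","side"),c0=(600,180,190),w=80,h=60,f=5)
```

```text
25.125 [0.554, 0.413, -0.024, -0.0, -1.135, -0.773] [601.6 184.7 167.7] F [ 0.2  0.3 -4.6] g 3.5
scene crop origin 201 189 x 5
side crop origin 200 102 x 5
```

View pics/scene19.png

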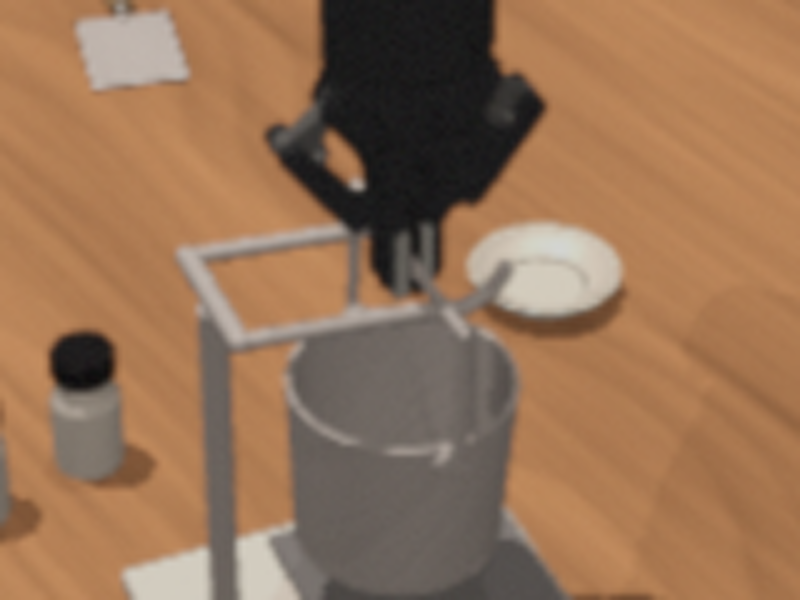

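View pics/side19.png

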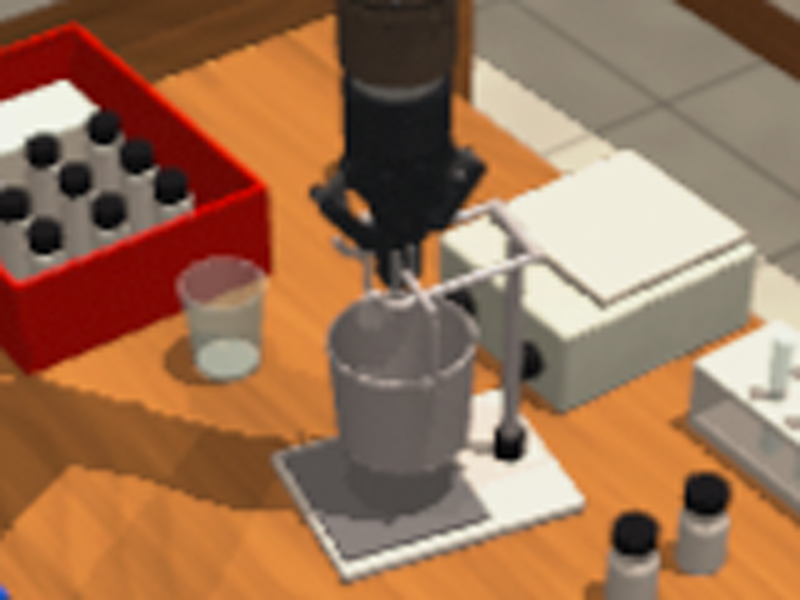

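The pot's weight is still on the gripper (4.6 N). Lowering in 1 mm rows.

>>> send_rows(translation=[[0,0,1],[0,0,1],[0,0,0.5],[0,0,0],[0,0,0]], dr=[[0,0,0],[0,0,0],[0,0,0],[0,0,0],[0,0,0]], grip=[0,0,0,0,0])

```text
clock: 25.85
position: [601.9, 184.7, 166.8]
ee_rot: [-0.626, 0.78, -0.0, 0.001]
contact_force: [-3.0, 0.1, 4.9]
gripper_width: 3.8
```

>>> send_rows(translation=[[0,0,1],[0,0,0.5],[0,0,0],[0,0,0],[0,0,0]], dr=[[0,0,0],[0,0,0],[0,0,0],[0,0,0],[0,0,0]], grip=[0,0,0,0,0])

```text
clock: 26.48
position: [602.1, 184.7, 166.7]
ee_rot: [-0.626, 0.78, -0.001, 0.001]
contact_force: [-4.9, 0.8, 10.4]
gripper_width: 3.5
```

Seated: the force has flipped to +10 N, so the prongs now carry the bar. I'll ease off about 1.5 mm and open slowly.

>>> send_rows(translation=[[0,0,-1],[0,0,-0.5],[0,0,0],[0,0,0],[0,0,0]], dr=[[0,0,0],[0,0,0],[0,0,0],[0,0,0],[0,0,0]], grip=[0,0,0,0,5])

```text
clock: 27.1
position: [602.4, 184.8, 166.7]
ee_rot: [-0.626, 0.78, -0.0, 0.001]
contact_force: [-2.4, -0.7, 5.6]
gripper_width: 5.3
```

>>> send_rows(translation=[[0,0,0],[0,0,0],[0,0,0],[0,0,0],[0,0,0]], dr=[[0,0,0],[0,0,0],[0,0,0],[0,0,0],[0,0,0]], grip=[7,9,12,18,24])

```text
clock: 27.72
position: [601.6, 184.7, 165.0]
ee_rot: [-0.626, 0.78, 0.0, -0.0]
contact_force: [0.6, 0.4, -0.6]
gripper_width: 23.8
```

Run:
```python
from look import *
look("20",("scene","side","wrist"),c0=(600,180,190),w=80,h=60,f=5)
```

```text
27.725 [0.554, 0.415, -0.027, -0.0, -1.129, -0.773] [601.6 184.7 165. ] F [ 0.6  0.4 -0.6] g 23.8
scene crop origin 201 189 x 5
side crop origin 200 102 x 5
```

View pics/scene20.png

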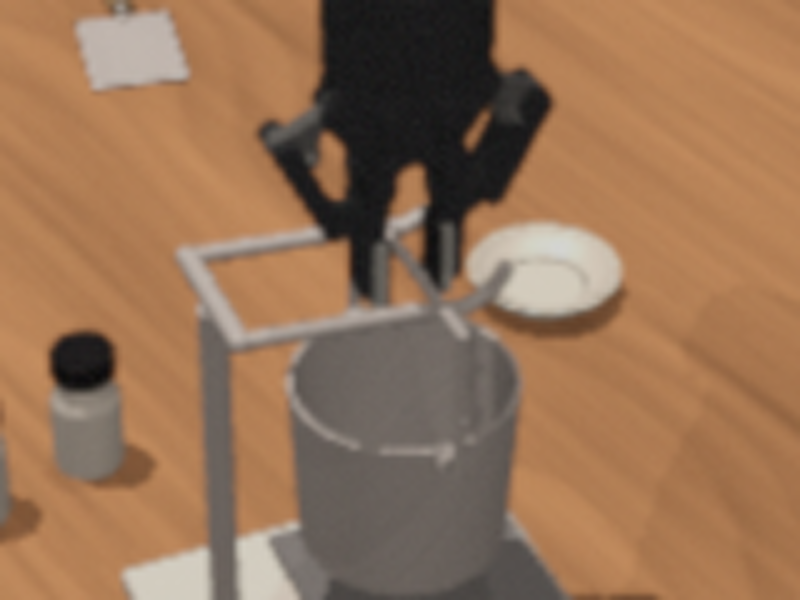

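View pics/wrist20.png

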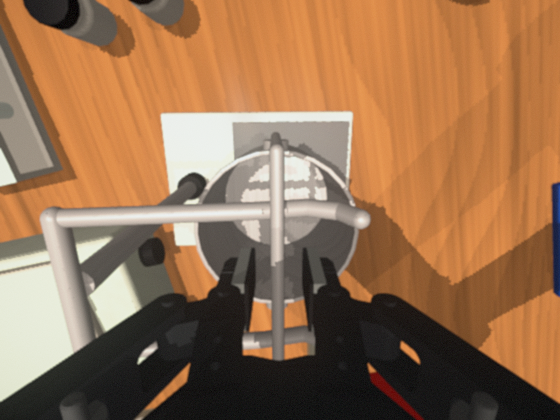

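The pot hangs on both prongs. The bar (column 277) is midway between the open fingers (235 and 320) and there is no contact force. Withdrawing straight up.

>>> send_rows(translation=[[0,0,-2],[0,0,-6],[0,0,-10],[0,0,-14],[0,0,-18]], dr=[[0,0,0],[0,0,0],[0,0,0],[0,0,0],[0,0,0]], grip=[30,30,30,30,30])

```text
clock: 28.5
position: [601.7, 184.7, 216.4]
ee_rot: [-0.626, 0.78, 0.0, -0.0]
contact_force: [-0.0, 0.1, 0.5]
gripper_width: 30.1
```

>>> send_rows(translation=[[0,0,-20],[0,0,-20],[0,0,-20],[0,0,-15],[0,0,0]], dr=[[0,0,0],[0,0,0],[0,0,0],[0,0,0],[0,0,0]], grip=[30,30,30,30,30])

```text
clock: 29.12
position: [602.2, 184.9, 292.0]
ee_rot: [-0.626, 0.78, -0.0, 0.001]
contact_force: [-1.0, 0.3, -1.2]
gripper_width: 29.9
```

Run:
```python
from look import *
look("21",("scene","side","wrist"),c0=(600,180,170),w=80,h=60,f=5)
S=np.array([588.5,187,217]);SX,SY=frame(-12.5)
for c in("scene","side","wrist"):
  for t in("bail_bar","pot"):
    for d in arm.place_of(t,c):
      x=np.array(d['xyz'])-S;print(c,t,round(d['confidence'],2),d['xyz'],"stand frame",x@SX,x@SY,x[2])
```

```text
29.125 [0.554, 0.347, 0.185, -0.0, -1.406, -0.773] [602.2 184.9 292. ] F [-1.   0.3 -1.2] g 29.9
scene crop origin 201 196 x 5
side crop origin 200 106 x 5
scene bail_bar 0.67 [603.8, 181.5, 219.8] stand frame 16.1277467855945 -2.058101945906669 2.8000000000000114
scene pot 0.61 [605.2, 185.1, 61.3] stand frame 16.715378585385327 1.759579139238449 -155.7
side bail_bar 0.42 [603.5, 183.7, 220.6] stand frame 15.358690832794743 0.024817385575751975 3.5999999999999943
side pot 0.82 [604.1, 184.1, 63.5] stand frame 15.857892591491483 0.5451995567865974 -153.5
wrist bail_bar 0.93 [599.0, 183.7, 219.9] stand frame 10.965358800755041 -0.9491608771457111 2.9000000000000057
wrist pot 0.95 [603.0, 184.7, 62.0] stand frame 14.654103215296672 0.8928935857266337 -155.0
```

View pics/scene21.png

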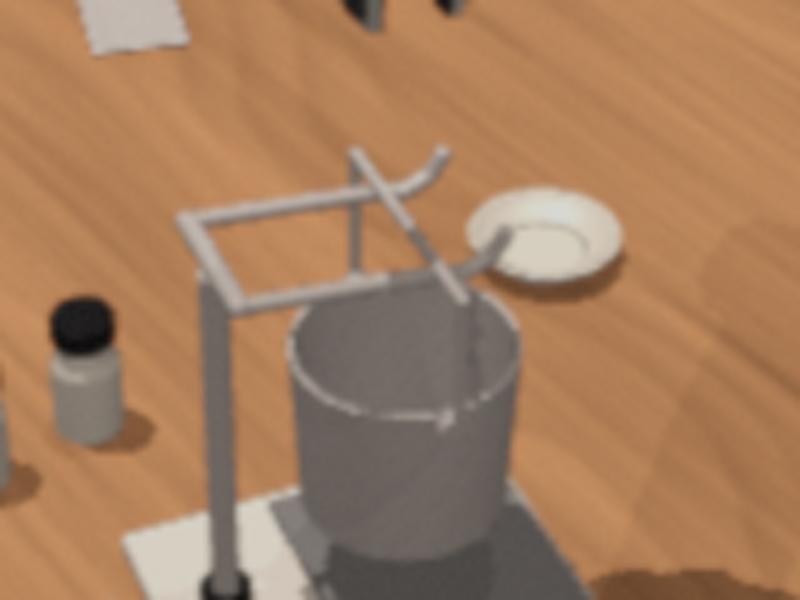

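View pics/side21.png

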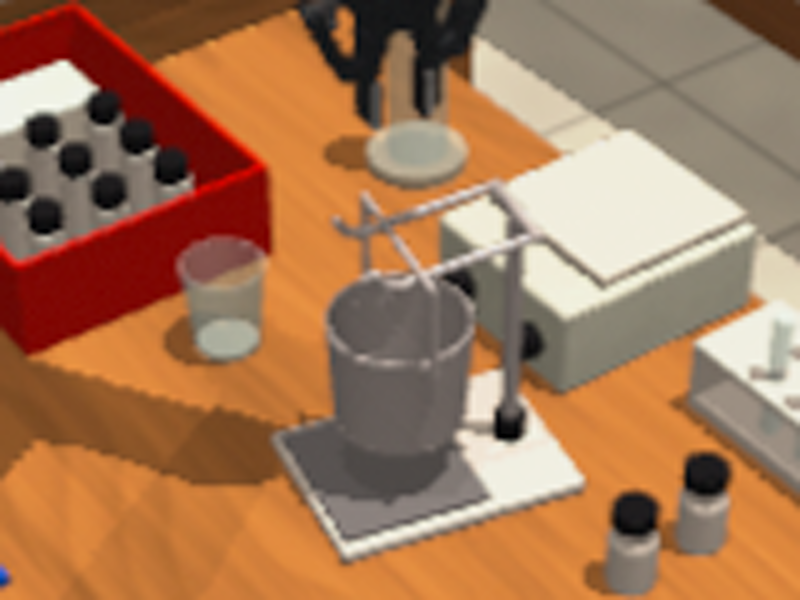

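View pics/wrist21.png

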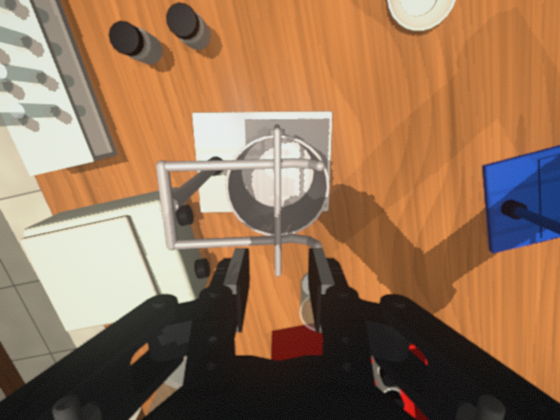

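The pot hangs free with its bar across both prongs. In stand axes the bar is at x about 11–16 mm, y about ±2 mm, z about +3 mm. I'll let it settle briefly, recheck and hand in.

>>> send_rows(translation=[[0,0,-10],[0,0,-5],[0,0,0],[0,0,0],[0,0,0]], dr=[[0,0,0],[0,0,0],[0,0,0],[0,0,0],[0,0,0]], grip=[30,30,30,30,30])

```text
clock: 30.2
position: [601.5, 184.6, 304.8]
ee_rot: [-0.626, 0.78, 0.0, -0.001]
contact_force: [-0.1, 0.5, -0.2]
gripper_width: 30.3
```

>>> send_rows(translation=[[0,0,0],[0,0,0],[0,0,0],[0,0,0],[0,0,0]], dr=[[0,0,0],[0,0,0],[0,0,0],[0,0,0],[0,0,0]], grip=[30,30,30,30,30])

```text
clock: 30.82
position: [601.6, 184.6, 305.1]
ee_rot: [-0.626, 0.78, 0.0, -0.0]
contact_force: [0.2, -0.3, 0.3]
gripper_width: 29.8
```

Run:
```python
from look import *
a=arm.get_image("wrist").astype(float)
for _ in range(4): b=arm.get_image("wrist").astype(float)
print("diff in pot area",np.abs(a-b)[110:280,220:340].mean(),"elsewhere",np.abs(a-b)[20:100,300:500].mean())
for t in("bail_bar","pot","vial0","beaker","dish","reagent","spatula"):
    arm.get_image("scene");print(t,[(round(d['confidence'],2),[round(v) for v in d['xyz']]) for d in arm.place_of(t,"scene")])
print(arm.job_done(),arm.read_state()['clock'])
```

```text
diff in pot area 1.3363071895424836 elsewhere 1.4046458333333334
bail_bar [(0.79, [606, 184, 220]), (0.67, [601, 182, 109])]
pot [(0.68, [606, 183, 61])]
vial0 [(0.88, [738, -6, -1]), (0.75, [670, -8, -1])]
beaker [(0.58, [585, 400, 4])]
dish [(0.65, [373, 15, 2])]
reagent [(0.62, [678, -406, -2])]
spatula [(0.78, [423, -410, -2])]
the job is handed in; nothing more can be done
the job is handed in; nothing more can be done
```

The pot is hanging on the white drip stand and the job is handed in, at about 31 s on the robot's clock. I swung the bail up with the closed, leaning fingers, gripped its bar from above, carried the pot over and lowered the bar onto both prongs, then withdrew straight up.

**Last checks before handing in:**
- **Bar:** it sits about 11–17 mm behind the seat point, within about 3 mm of centre and about 3 mm above the seat height. It looks level across both prongs in all three views.
- **Pot:** it hangs about 62 mm clear of the bench. It looks upright, and successive pictures showed no movement beyond image noise.
- **Robot:** open fingers well above the pot, with no contact force.
- **Bystanders:** the bottles, beaker, dish and spatula all measured within about 5 mm of where they started.

**What disagreed or failed:** the real fingertips were about 36 mm short of the reported TCP. The first try at lifting the bail therefore missed without touching anything, and I used that offset for every move after that. Two early lean angles also ran up against the wrist joint's limit, so I approached at a slight sideways angle instead.

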